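# Fit the battery cartridge in the bench instrument and start its captive hatch knob

## Robot

A 7-joint arm with a two-finger parallel gripper is mounted at the origin on the work surface. World frame = base frame: x ahead of the robot, y to its left, z up, the work surface at z = 0. Lengths are in m, angles in degrees, forces in N, time in s.
With the tool pointing down it reaches from about 0.375 to 0.925 m from the base axis. Payload 3.1 kg.
Tool frame: the origin (TCP) lies between the finger pads, 19 mm behind the fingertips; this is the grasp point; z points along the fingers, y is the direction in which the jaws open and shut (so a half turn about z gives the same grasp; the last joint's range is limited). The gripper opens to 85 mm and grips with 20 to 120 N. Pads are 22 mm wide; open, the fingers measure 114 mm over their backs; the gripper's body (76 mm by 85 mm) begins 54 mm behind the grasp point. The pads swing forward as they close: fully open they stand 13 mm farther back than shut.
Start: joints at [-70.921, 21.939, 2.515, 91.553, -1.026, 66.532, -2.859], TCP at [0.271, 0.591, 0.25] pointing down, gripper open.
Joint ranges: [-149.38, 149.38], [-23.57, 123.04], [-84.95, 90], [0, 143.3], [-89.99, 269.99], [3.08, 112.72], [-163.45, 163.45]. Speed limits (degrees/s): [159.86, 159.86, 180, 180, 180, 180, 180].

## Interface

Orientations are given as [roll, pitch, yaw] about the fixed x, y, z axes, in that order (R = Rz(yaw) Ry(pitch) Rx(roll)).
In Python, from plant import get_obs, get_image, get_calibration, close_job gives the robot as it stands.
- The arm moves only by the tool drive_tool, never from a script. Its arguments are lists of equal length, an entry for each row: "jaw": the closure in counts, from 0 (fully open) to 255 (shut); "xyz": the shift along the tool's x, y, z in mm, a list of three; "spin": the turn about the tool's z in degrees. A call has 1 to 8 rows; each row is the pose to reach, as a shift and turn from the pose commanded when the call began, along the tool's axes at that moment; what a row does not reach only later rows make up. A row lasts 1/12 s, in which the tool goes at most 41.7 mm and 7.16 degrees, less where a joint would pass 70% of its speed; a pose out of reach is approached as far as the arm can. A call with a gripper value outside its range is refused whole. The fingers move at their own pace and stop on an object; "force" is the grip in N (left out, the last holds). Time passes only in rows, so rows that repeat a pose let the fingers close. It gives the time, the measured TCP pose, the force and the opening at its end, in the units of the state.
- get_obs(): the state, without advancing time (a new reading comes with each control period).
- get_image(name): name is "scene" or "side" or "wrist"; returns the picture (420x560x3 uint8, red, green, blue); there is no depth.
- get_calibration(name): a dict with "camera_matrix" (3x3 intrinsics, pixels), "world_from_camera" (4x4, takes a point from camera to world coordinates). Camera axes: x right, y down, z forward; pixel columns grow to the right and rows downward; lengths in m; the calibration is good to about 2 mm. The wrist camera is an equidistant fisheye: a pixel r from the principal point sees the ray r / f radians off the axis. A picture is of the moment at which its call begins: read the wrist's pose just before it. get_calibration takes no time and is no camera call; for the wrist camera it gives the pose at the moment of the call.
- close_job(): hands the job in, once; it reports no verdict.
The state is a dict: "time_s": time; "joints": joint angles; "dq": joint speeds; "joint_efforts": joint torques, N m; "tcp_pos": TCP position; "ee_rot": TCP orientation; "force": force on the tool from outside, world axes, zero at the start; "ft_torque": the same for the moment, N m; "finger_gap": finger opening in m.
Only numpy, scipy, OpenCV 4.12 (cv2) and the standard library are available. Lean on these libraries where they do the work, as an engineer would, in place of code of your own. Each camera call takes 0.05 s, during which the arm holds its last target. There are 200 camera calls.

## Task

Lever up the closed battery hatch of the white instrument with the flat pry blade under its lip, swing it wide open, and lay the blade back down on the bench. Seat the loose battery cartridge flat in the pocket inside and close the hatch fully. Then push the hatch's captive T-knob down and turn it a quarter turn clockwise, so that it catches and stays down when let go; leave the other things on the bench where they are.

Things in the scene. Friction and masses are not known exactly. Their poses are not given: they have to be found in the camera images.
- instrument: white plastic bench instrument, fixed, a low box 60 mm high (its x -62 to +142 mm, y -120 to +120). Origin on the bench under the centre of its battery pocket. x points from the front (lip side, facing the robot) to the rear, y left, z up. Bay under the hatch: x -56 to +34 mm, y -56 to +56, floor z 6, rim z 60. A steel ledge in it, below and beside the knob, catches the knob's tooth.
- bay (a point): centre of the pocket's floor, 6 mm above the instrument's origin, same axes. The pocket is a frame of rails 10 mm high, inside 42 mm (x) by 64 mm (y): 3 mm clear of the cartridge on each side.
- hatch: grey hatch plate 5 mm thick, 120 wide (y), 116 mm from hinge to lip edge. Origin on the hinge line, level with its underside (instrument x +40, y 0, z 60 mm); the hinge runs along the instrument's y, on the far side from the robot. Plate at own x -116 to 0, z 0 to 5 mm; its last 14 mm (x -116 to -102) is a lip 50 mm wide overhanging the front wall, free space below it to the bench.
- hatch_angle (a joint): opening of the hatch, rad: 0 shut (as it starts), grows as the lip swings up and over to the rear, stop at 1.95. A stiff friction hinge (0.15 N m, some 1 to 3 N at the lip): it stays where it is left. The knob's shank and tooth stick out 9 mm from its inner face: a gripper reaching into the bay clears them with the hatch past about 1.75.
- hatch_lip (a point): middle of the lip's front edge, on its underside
- knob_grip (a point): on the axis of the hatch's black T-knob, where the TCP grips it: 3 mm below its top, 41.5 mm over the hatch's underside while up. Knob: on the hatch's middle line, 82 mm from the hinge; bar 12 thick, 34 long, 24 mm high on a disc 24 mm across, 5 thick, whose underside is 10.5 mm above the hatch while up. Frame turns with the knob: bar along its y, gripped across its x.
- knob_push (a joint): how far the knob is pushed down into the hatch, m: 0 up, 0.0085 fully down. Springy: 3.6 N to start, 8.3 N at the bottom; springs up when let go unless it has caught, when it stays down at about 0.007.
- knob_turn (a joint): turn of the knob, rad, clockwise seen from above: starts between 0 and 0.2, stop at 1.57. At 0 the bar lies along the instrument's y. With the hatch shut: push down more than 7 mm (best fully) first and keep it down while turning, so the tooth passes under the ledge; turned past about 0.3 rad while up, the tooth lies over the ledge and the knob cannot be pushed down.
- pry_blade: flat pry blade lying loose on the bench, 60 g: black handle 80 long x 15 wide x 20 mm high (its x -50 to +30), then a steel blade 40 long, 16 wide, 3 mm thick (x +30 to +70, mid-height z 10). Origin under the handle at about the centre of mass; x points to the tip, z up. Lies left or right of the instrument, tip away from the robot.
- blade_tip (a point): tip of the blade, on its middle, mid-thickness
- cartridge: grey battery cartridge, 140 g: block 36 (x) x 58 (y) x 20 mm high with an upright grip fin on top, 30 (x) x 12 (y) x 20 mm high (top at z 40 mm). Origin at the centre of its underside. Fits the pocket either way round. Lies on the other side of the instrument.
- screwdriver: bystander: red-handled screwdriver, 190 mm, lying; origin under its middle
- jar: bystander: small whitish jar, 52 mm across, 65 mm high; origin at centre of underside
- multimeter: bystander: red handheld meter, 170 x 80 x 42 mm; origin at centre of underside
- spool: bystander: small metal spool, 48 mm across, 26 mm high; origin at centre of underside
- transformer: bystander: small transformer, 44 x 42 x 30 mm; origin at centre of underside
- cup: bystander: yellow plastic cup, 70 mm across, 90 mm high; origin at centre of underside
- circuit_board: bystander: green circuit board, 100 x 80 mm, 16 mm high; origin at centre of underside
There are look-alikes about, which are no part of the job. Several things look just like the pry_blade: the one meant starts farthest to the robot's left.

How it is judged:
By the outcome, as a careful person would: the job done as asked, in the order asked, and still so for the second after the job is handed in, with the robot touching nothing.
It also fails if it takes over 72 s, if anything falls off the work surface, if the arm or the gripper's body presses on something with over 40 N, if the wrist force passes 120 N, or if a joint passes its speed limit or range.

## Working session

There is one attempt and no reset: what is moved stays moved. The work goes in short steps, Python scripts to look and compute and a tool call to move; the robot and the scene stay as the last step left them, time stands still between calls to the robot, and variables do not carry over. Pictures are saved under pics/ and viewed, about 8 in all and at most 12, crops included, and the job is handed in when it is done.

Besides the shell and the picture viewer there is one more tool, called after "Request:" as name([rows], argument=value, ...), one row to a line, values as JSON. drive_tool: Moves the arm, as the interface text tells. Its arguments: {"type":"object","properties":{"jaw":{"type":"array"},"xyz":{"type":"array"},"spin":{"type":"array"},"force":{"type":"number"}},"required":["jaw","xyz","spin"]}

```bash
ls; mkdir -p pics; python3 - <<'E'
from plant import *
import cv2,numpy as np
o=get_obs(); print(o)
for n in("scene","side"):
    im=get_image(n); c=get_calibration(n)
    print(n,np.round(c["camera_matrix"],1).tolist(),np.round(c["world_from_camera"],3).tolist())
    cv2.imwrite(f"pics/{n}0.png",im[:,:,::-1])
E
```

```text
pics
{'time_s': 0.0, 'joints': array([-70.92063421,  21.99335526,   2.51251128,  91.64963171,
        -1.02705458,  66.53279008,  -2.86135187]), 'dq': array([ 0.02707821,  0.01774084,  0.02870208,  0.02670744, -0.03321134,
       -0.05274028,  0.03172508]), 'joint_efforts': array([ 4.31618191e-04, -4.33452845e+01,  1.02481216e+00, -2.49513566e+01,
        1.06507220e-02,  1.14779931e-02,  2.22937410e-05]), 'tcp_pos': array([0.27106605, 0.58978487, 0.2485671 ]), 'ee_rot': array([-1.79846904e+02,  7.32599426e-03,  1.55317860e+02]), 'force': array([-0.09748965,  0.44195768,  0.12402127]), 'ft_torque': array([-0.02943446, -0.02293608,  0.01335055]), 'finger_gap': 0.08527855808115391}
scene [[417.6, 0.0, 277.3], [0.0, 417.6, 209.5], [0.0, 0.0, 1.0]] [[-0.358, 0.788, -0.5, 1.23], [0.934, 0.3, -0.196, 0.238], [-0.004, -0.537, -0.843, 1.265], [0.0, 0.0, 0.0, 1.0]]
side [[470.8, 0.0, 279.6], [0.0, 470.8, 211.9], [0.0, 0.0, 1.0]] [[0.787, -0.478, 0.389, -0.059], [-0.616, -0.593, 0.518, -0.788], [-0.017, -0.648, -0.762, 1.185], [0.0, 0.0, 0.0, 1.0]]
```

View pics/scene0.png

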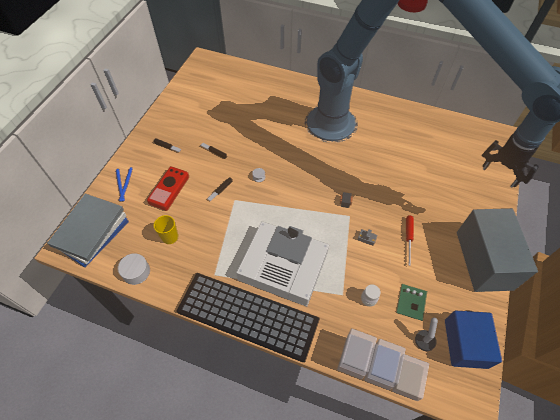

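View pics/side0.png

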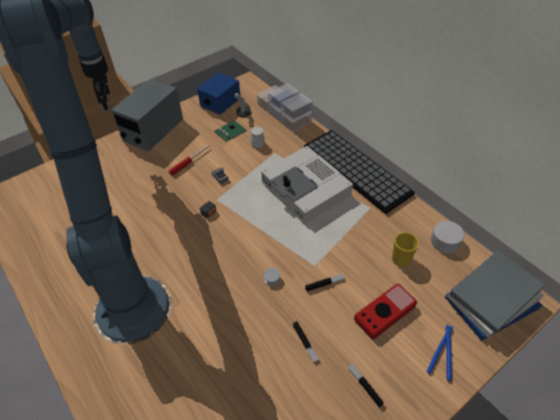

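The scene picture shows the instrument at about (285,260). Three pry blades lie on the robot's right: (167,146), (213,151) and (220,188). Two cartridge-like blocks are at (368,237) and (346,199), and the small round thing at (259,175) could be the spool. I'll convert these to world positions and take one close crop.

```bash
cat > h.py <<'E'
from plant import *
import cv2,numpy as np
from scipy.spatial.transform import Rotation as Ro
def ray(n,uv,c=None):
    c=c or get_calibration(n);K=c["camera_matrix"];T=c["world_from_camera"]
    d=np.array([(uv[0]-K[0,2])/K[0,0],(uv[1]-K[1,2])/K[1,1],1.])
    if n=="wrist":
        r=np.hypot(d[0],d[1]);d=np.array([d[0]/r*np.sin(r),d[1]/r*np.sin(r),np.cos(r)]) if r>1e-9 else d
    return T[:3,3],T[:3,:3]@d
def onz(n,uv,z,c=None):
    o,d=ray(n,uv,c);return o+d*(z-o[2])/d[2]
def proj(n,p,c=None):
    c=c or get_calibration(n);K=c["camera_matrix"];T=c["world_from_camera"]
    q=T[:3,:3].T@(np.asarray(p)-T[:3,3])
    if n=="wrist":
        th=np.arctan2(np.hypot(q[0],q[1]),q[2]);m=np.hypot(q[0],q[1]);q=np.array([q[0]/m*th,q[1]/m*th,1])
    return np.array([K[0,0]*q[0]/q[2]+K[0,2],K[1,1]*q[1]/q[2]+K[1,2]])
def tri(a,b):
    (o1,d1),(o2,d2)=a,b;A=np.c_[d1,-d2];s=np.linalg.lstsq(A,o2-o1,rcond=None)[0]
    return (o1+d1*s[0]+o2+d2*s[1])/2,np.linalg.norm(o1+d1*s[0]-o2-d2*s[1])
E
python3 - <<'E'
from h import *
for n,l in {"scene":[(167,146),(213,151),(220,188),(368,237),(346,199),(259,175),(245,268)],"side":[(320,284),(304,338),(368,388),(221,175),(208,209),(272,275)]}.items():
    for p in l: print(n,p,np.round(onz(n,p,.015),3))
a=cv2.imread("pics/scene0.png");b=cv2.imread("pics/side0.png")
def crop(i,x0,y0,x1,y1,w,h): return cv2.resize(i[y0:y1,x0:x1],(w,h),interpolation=cv2.INTER_CUBIC)
A=crop(a,195,160,395,310,800,600)
B=crop(b,190,130,370,300,566,534)
cv2.imwrite("pics/c1.png",A);cv2.imwrite("pics/c2.png",B)
E
```

```text
scene (167, 146) [ 0.365 -0.564  0.015]
scene (213, 151) [ 0.324 -0.383  0.015]
scene (220, 188) [ 0.475 -0.282  0.015]
scene (368, 237) [0.482 0.276 0.015]
scene (346, 199) [0.358 0.163 0.015]
scene (259, 175) [ 0.369 -0.171  0.015]
scene (245, 268) [ 0.736 -0.07   0.015]
side (320, 284) [ 0.46  -0.279  0.015]
side (304, 338) [ 0.317 -0.378  0.015]
side (368, 388) [ 0.356 -0.577  0.015]
side (221, 175) [0.482 0.271 0.015]
side (208, 209) [0.362 0.167 0.015]
side (272, 275) [ 0.371 -0.168  0.015]
```

View pics/c1.png

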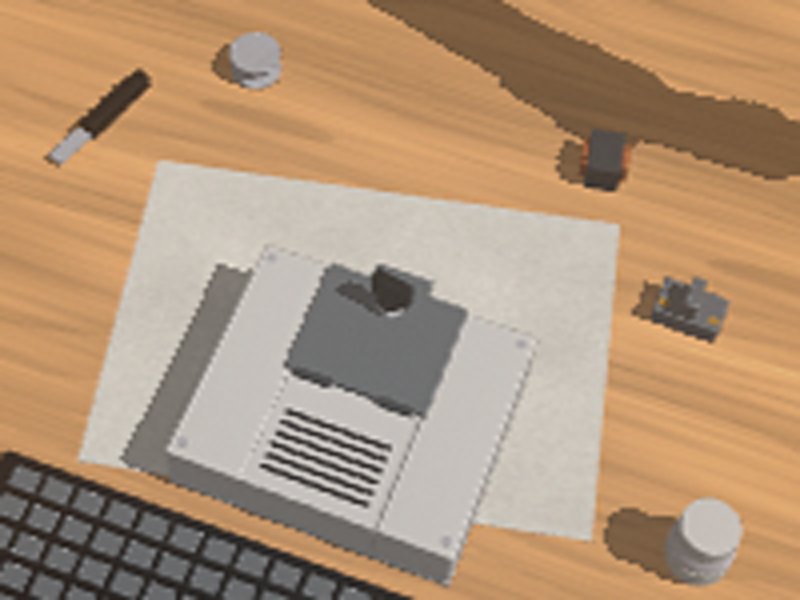

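The crop confirms three things. The blade meant has its handle end at crop (147,75) and its tip at (50,160), so the tip points away from the robot and it has the largest y. The cartridge with the fin is at (690,308), and the dark block with copper sides at (605,158) is the transformer. The instrument's top corners are visible, so I'll fit its pose.

```bash
python3 - <<'E'
from h import *
from scipy.optimize import least_squares
cr=lambda p:(p[0]/4+195-.4,p[1]/4+160-.4)
loc=np.array([(-62,-120),(-62,120),(142,120),(142,-120)])/1000
px=[cr(p) for p in [(265,245),(537,342),(447,548),(170,452)]]
W=np.array([onz("scene",p,.06)[:2] for p in px]);print(np.round(W,3))
f=lambda q:(Ro.from_euler('z',q[2]).as_matrix()[:2,:2]@loc.T).T+q[:2]
s=least_squares(lambda q:(f(q)-W).ravel(),[.6,0,0]);print("inst",s.x[:2],np.degrees(s.x[2]),np.round(s.fun*1000,1))
q=s.x
def w(p):return np.r_[Ro.from_euler('z',q[2]).as_matrix()[:2,:2]@np.array(p[:2])+q[:2],p[2]]
for nm,p in dict(lip=(-.076,0,.06),knob=(-.042,0,.1015),hinge=(.04,0,.06),bay=(0,0,.006)).items(): print(nm,np.round(w(p),3))
h=onz("scene",cr((143,76)),.015);t=onz("scene",cr((52,160)),.01);print("blade",h,t,np.linalg.norm(t-h),np.degrees(np.arctan2(*(t-h)[1::-1])))
print("cart bottom z.02 corners",[np.round(onz("scene",cr(p),.02)[:2],3) for p in [(656,305),(716,330),(730,300),(672,283)]])
# image of robot-base->reach
E
```

```text
[[ 0.577 -0.077]
 [ 0.583  0.164]
 [ 0.775  0.152]
 [ 0.777 -0.076]]
inst [0.63791181 0.04128743] -0.8820888490636387 [-2.4 -0.5 -5.3 -1.4  7.1  7.2  0.7 -5.4]
lip [0.562 0.042 0.06 ]
knob [0.596 0.042 0.102]
hinge [0.678 0.041 0.06 ]
bay [0.638 0.041 0.006]
blade [ 0.42244596 -0.26465621  0.015     ] [ 0.53483468 -0.3045618   0.01      ] 0.1193678322322555 -19.548301409932368
cart bottom z.02 corners [array([0.492, 0.245]), array([0.497, 0.298]), array([0.465, 0.303]), array([0.466, 0.252])]
```

View pics/c2.png

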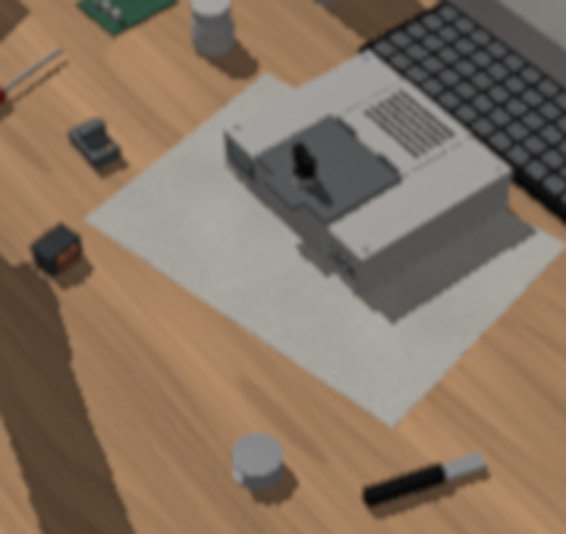

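The side crop agrees: blade at (370,497)–(485,463), cartridge at (95,142). First I'll pass over the cartridge, then the instrument, then the blade, taking a wrist picture at each.

```bash
cat >> h.py <<'E'
def axes(yaw):
    y=np.radians(yaw);return np.array([[np.cos(y),np.sin(y),0],[np.sin(y),-np.cos(y),0],[0,0,-1]])
def plan(*targets,start=None):
    """targets (x,y,z,yaw): print shift (mm, tool axes) and spin from pose to pose (each a new call)"""
    o=get_obs();p,y=(o["tcp_pos"],o["ee_rot"][2]) if start is None else start
    print("t",round(o["time_s"],2),"at",np.round(p,4),round(y,1),"gap",round(o["finger_gap"],4))
    for t in targets:
        d=axes(y)@(np.array(t[:3])-p)*1000;s=(y-t[3]+180)%360-180
        print(" ->",t,"xyz",np.round(d,1),"spin",round(s,1),"rows",round(max(np.linalg.norm(d)/41.7,abs(s)/7.16),1));p,y=np.array(t[:3]),t[3]
E
python3 - <<'E'
from h import *
plan((.42,.27,.25,180),(.50,.04,.28,180),(.47,-.28,.2,160.5))
c=get_calibration("wrist");T=c["world_from_camera"];print(c["camera_matrix"],T.round(3),get_obs()["tcp_pos"])
E
```

```text
t 0.1 at [0.2711 0.5899 0.2487] 155.3 gap 0.0853
 -> (0.42, 0.27, 0.25, 180) xyz [-268.8 -228.5   -1.3] spin -24.7 rows 8.5
 -> (0.5, 0.04, 0.28, 180) xyz [ -80. -230.  -30.] spin 0 rows 5.9
 -> (0.47, -0.28, 0.2, 160.5) xyz [  30. -320.   80.] spin 19.5 rows 7.9
[[325.1922621    0.         277.72618964]
 [  0.         325.1922621  214.4770368 ]
 [  0.           0.           1.        ]] [[ 0.417  0.875  0.247  0.21 ]
 [ 0.909 -0.401 -0.116  0.618]
 [-0.003  0.273 -0.962  0.373]
 [ 0.     0.     0.     1.   ]] [0.27109171 0.58985521 0.2486995 ]
```

Request:
drive_tool([
  [-33,-28,0],
  [-67,-57,0],
  [-101,-86,0],
  [-134,-114,0],
  [-168,-143,0],
  [-202,-171,0],
  [-235,-200,0],
  [-269,-228,0],
], jaw=[0,0,0,0,0,0,0,0], spin=[-3,-6,-9,-12,-15,-18,-21,-24.7])

```text
time_s: 0.77
tcp_pos: [0.4124, 0.2863, 0.2496]
ee_rot: [-180.0, -0.0, -179.8]
force: [0.6, 0.5, 0.7]
finger_gap: 0.0851
```

```bash
cat > snap.py <<'E'
import sys,pickle
from h import *
def snap(name,cam="wrist"):
    c=get_calibration(cam);im=get_image(cam)[:,:,::-1].copy();cv2.imwrite(f"pics/{name}.png",im);pickle.dump(c,open(f"pics/{name}.pkl","wb"));return im,c
def load(name): return cv2.imread(f"pics/{name}.png"),pickle.load(open(f"pics/{name}.pkl","rb"))
if __name__=="__main__": snap(sys.argv[1],*(sys.argv[2:3])); plan()
E
python3 snap.py w_cart
```

```text
t 0.82 at [0.4177 0.2757 0.2495] 179.6 gap 0.0856
```

Request:
drive_tool([
  [-13,-38,-5],
  [-27,-77,-10],
  [-40,-115,-15],
  [-53,-153,-20],
  [-67,-192,-25],
  [-80,-230,-30],
  [-80,-230,-30],
  [-80,-230,-30],
], jaw=[0,0,0,0,0,0,0,0], spin=[0,0,0,0,0,0,0,0])

```text
time_s: 1.48
tcp_pos: [0.493, 0.0553, 0.2802]
ee_rot: [-180.0, 0.0, 179.6]
force: [0.3, 0.8, -0.6]
finger_gap: 0.0857
```

```bash
python3 snap.py w_inst
```

```text
t 1.53 at [0.4923 0.0579 0.2797] 179.8 gap 0.0852
```

Request:
drive_tool([
  [4,-40,10],
  [8,-80,20],
  [12,-120,30],
  [16,-160,40],
  [20,-200,50],
  [23,-240,60],
  [26,-280,70],
  [30,-320,80],
], jaw=[0,0,0,0,0,0,0,0], spin=[2.5,5,7.5,10,12.5,15,17.5,19.5])

```text
time_s: 2.2
tcp_pos: [0.4633, -0.2601, 0.199]
ee_rot: [179.9, -0.0, 160.7]
force: [1.2, -0.4, 0.4]
finger_gap: 0.0854
```

```bash
python3 snap.py w_bl; python3 - <<'E'
from snap import *
ims=[]
for n,b in (("w_cart",0),("w_inst",0),("w_bl",0)):
    im,c=load(n); ims.append(cv2.resize(im,(400,300),interpolation=cv2.INTER_AREA))
cv2.imwrite("pics/mos.png",np.vstack([np.hstack(ims[:2]),np.hstack([ims[2],0*ims[2]])]))
E
```

```text
t 2.25 at [ 0.4592 -0.2702  0.1978] 160.0 gap 0.0857
```

View pics/mos.png

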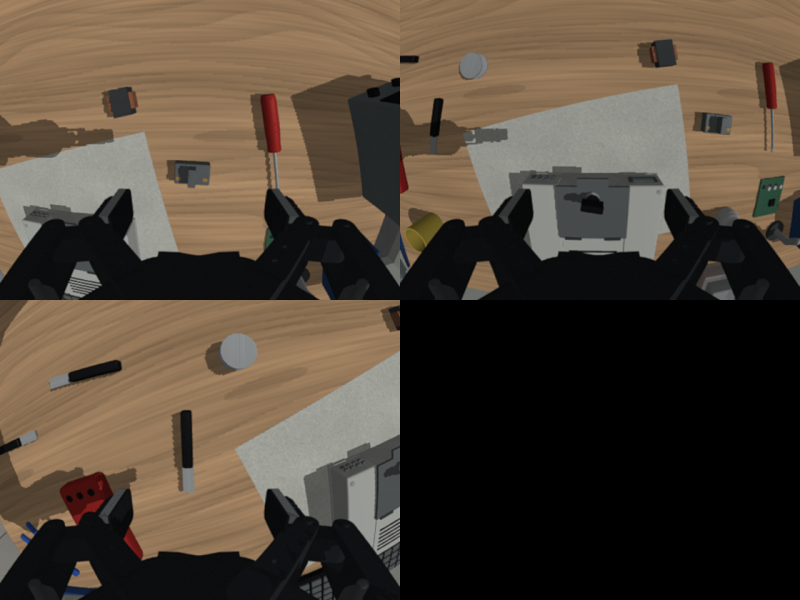

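The mosaic shows the cartridge at (190,172) in the first tile, the hatch and knob at (592,205) in the second, and the blade from (187,411) to (187,490) in the third. Next I'll make a zoomed mosaic for exact pixels.

```bash
python3 - <<'E'
from snap import *
def z(n,x,y,w,h,s): return cv2.resize(load(n)[0][y:y+h,x:x+w],None,fx=s,fy=s,interpolation=cv2.INTER_CUBIC)
A=z("w_inst",150,215,230,130,3.4)   # 782x442 
B=z("w_cart",228,214,75,50,5)
C=np.rot90(z("w_bl",240,145,45,135,3)) # 405x135
out=np.zeros((600,800,3),np.uint8);A=cv2.resize(A,(620,350))
out[:350,:620]=A; out[350:600,:375]=B; out[360:495,385:790]=C
cv2.imwrite("pics/mos2.png",out)
E
```

```text
(no output)
```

View pics/mos2.png

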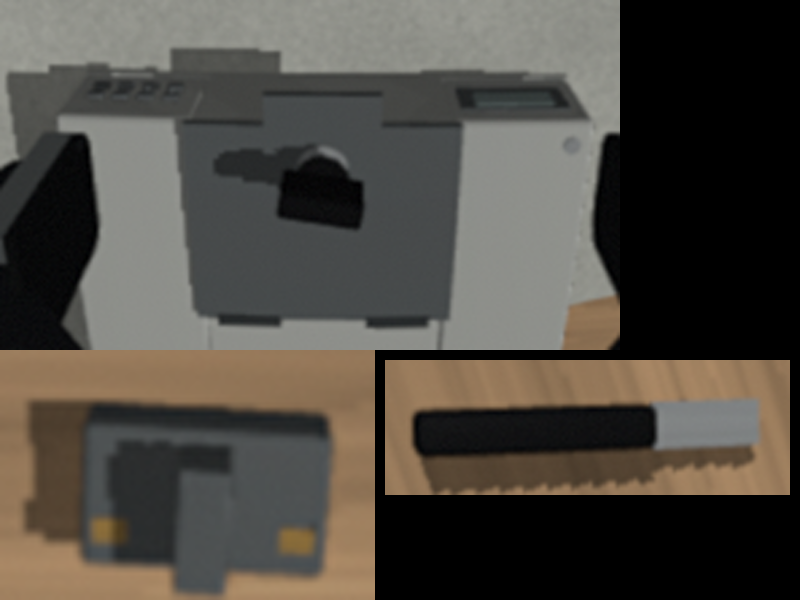

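In the mosaic, the lip's front corners are at (262,92) and (382,93) and the plate's front corners at (180,122) and (462,124). The knob bar is tilted about 7° clockwise. The cartridge body runs (82–330, 422–577) with its fin top at (203,530). The blade handle runs (414,433)→(655,428), with the tip at (758,421).

```bash
python3 - <<'E'
from snap import *
from scipy.optimize import least_squares
def fit(W,loc,q0):
    f=lambda q:(Ro.from_euler('z',q[2]).as_matrix()[:2,:2]@np.array(loc).T).T+q[:2]
    s=least_squares(lambda q:(f(q)-W).ravel(),q0,loss="soft_l1",f_scale=.002);print(np.round(s.x[:2],4),"yaw",round(np.degrees(s.x[2]),2),"res mm",np.round((f(s.x)-W).ravel()*1000,1));return s.x
c=load("w_inst")[1];g=lambda p:(p[0]/2.696+150-.3,p[1]/2.696+215-.3)
pts=[((262,92),.065,(-.076,-.025)),((382,93),.065,(-.076,.025)),((180,122),.065,(-.062,-.06)),((462,124),.065,(-.062,.06)),((60,116),.06,(-.062,-.12)),((590,120),.06,(-.062,.12)),((197,314),.065,(.04,-.06)),((447,318),.065,(.04,.06))]
q=fit(np.array([onz("wrist",g(p),z,c)[:2] for p,z,_ in pts]),[l for *_,l in pts],[.638,.041,0])
R=Ro.from_euler('z',q[2]).as_matrix()[:2,:2]
print("knob bar top",onz("wrist",g((322,200)),.1045,c),"expect",R@[-.042,0]+q[:2])
c=load("w_cart")[1];g=lambda p:(p[0]/5+228-.4,(p[1]-350)/5+214-.4)
pts=[((88,422),.02,(-.018,-.029)),((330,437),.02,(-.018,.029)),((322,577),.02,(.018,.029)),((82,562),.02,(.018,-.029)),((180,472),.04,(-.015,-.006)),((232,472),.04,(-.015,.006)),((175,590),.04,(.015,-.006)),((225,595),.04,(.015,.006))]
fit(np.array([onz("wrist",g(p),z,c)[:2] for p,z,_ in pts]),[l for *_,l in pts],[.48,.275,0])
c=load("w_bl")[1];g=lambda p:(240+(134-(p[1]-360))/3,145+(p[0]-385)/3)
pts=[((414,433),.018,(-.05,0)),((655,428),.02,(.03,0)),((758,422),.0115,(.07,0))]
fit(np.array([onz("wrist",g(p),z,c)[:2] for p,z,_ in pts]),[l for *_,l in pts],[.47,-.28,-.34])
for a in((420,411),(420,455),(650,406),(650,449)):print(np.round(onz("wrist",g(a),.02,c)[:2],4))
E
```

```text
[0.638  0.0427] yaw -0.84 res mm [ 0.4 -0.3  0.4 -0.4 -0.1  0.4  0.3  0.3 -1.4 -3.8 -0.8  2.3  0.7 -0.4
  0.3  0.8]
knob bar top [0.59079525 0.04467262 0.1045    ] expect [0.59601036 0.0432734 ]
[0.48   0.2749] yaw -3.29 res mm [-0.5 -1.  -0.5  1.3  0.4  0.4  0.5 -0.7 -0.9 -0.2 -0.2  0.4  0.8 -0.5
  0.3  0.3]
[ 0.4676 -0.2784] yaw -18.47 res mm [-0.3  0.   1.  -0.  -0.6  0. ]
[ 0.4244 -0.2566]
[ 0.4198 -0.2695]
[ 0.4958 -0.2804]
[ 0.4912 -0.2938]
```

```bash
python3 - <<'E'
from h import *
plan((.4771,-.2816,.022,161.5))
E
```

```text
t 2.25 at [ 0.4592 -0.2702  0.1978] 160.0 gap 0.0857
 -> (0.4771, -0.2816, 0.022, 161.5) xyz [-20.8  -4.6 175.8] spin -1.5 rows 4.2
```

Request:
drive_tool([
  [-8,-1,35],
  [-8,-1,70],
  [-8,-1,105],
  [-8,-1,135],
  [-8,-1,150],
  [-8,-1,150],
  [-8,-1,150],
  [-8,-1,150],
], jaw=[100,100,100,100,100,100,100,100], spin=[-1,-1,-1,-1,-1,-1,-1,-1], force=100)

```text
time_s: 2.92
tcp_pos: [0.4712, -0.2642, 0.0507]
ee_rot: [180.0, 0.1, 161.6]
force: [0.3, -0.5, -0.5]
finger_gap: 0.0521
```

```bash
python3 snap.py w_bl2; python3 - <<'E'
from h import *
plan((.4771,-.2816,.022,161.5))
c=get_calibration("wrist")
for p in((.4204,-.2627,.018),(.534,-.3006,.0115)):print(proj("wrist",p,c))
im=cv2.imread("pics/w_bl2.png");cv2.imwrite("pics/w_bl2b.png",im[100:400,80:480])
E
```

```text
t 2.97 at [ 0.4715 -0.2647  0.0514] 161.6 gap 0.0519
t 2.97 at [ 0.4715 -0.2647  0.0514] 161.6 gap 0.0519
 -> (0.4771, -0.2816, 0.022, 161.5) xyz [-10.6 -14.3  29.4] spin 0.1 rows 0.8
[249.42686623 162.70220307]
[256.03013686 352.13552247]
```

View pics/w_bl2b.png

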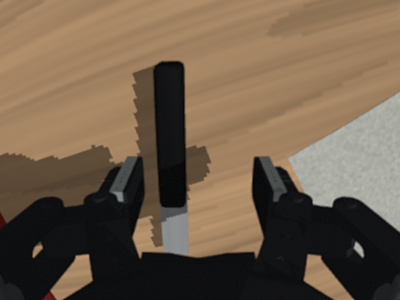

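The blade is where predicted: handle end at native (250,162), tip about (255,351). Now I'll descend and grip.

Request:
drive_tool([
  [-5,-7,0],
  [-10.5,-14.5,0],
  [-10.5,-14.5,15],
  [-10.5,-14.5,29.5],
  [-10.5,-14.5,29.5],
  [-10.5,-14.5,29.5],
  [-10.5,-14.5,29.5],
  [-10.5,-14.5,29.5],
], jaw=[100,100,100,100,100,255,255,255], spin=[0,0,0,0,0,0,0,0], force=100)

```text
time_s: 3.63
tcp_pos: [0.4754, -0.2824, 0.0209]
ee_rot: [-180.0, 0.0, 161.5]
force: [-0.0, -0.3, 0.1]
finger_gap: 0.016
```

Request:
drive_tool([
  [0,0,0],
  [0,0,0],
  [0,0,0],
  [0,0,-60],
], jaw=[255,255,255,255], spin=[0,0,0,0])

```text
time_s: 3.97
tcp_pos: [0.4691, -0.2783, 0.055]
ee_rot: [180.0, -1.0, 161.6]
force: [-0.6, 1.6, -0.8]
finger_gap: 0.0127
```

```bash
python3 - <<'E'
from h import *
plan()
print(get_obs()["force"])
E
```

```text
t 3.97 at [ 0.4691 -0.2783  0.055 ] 161.6 gap 0.0127
[-0.61851322  1.59628675 -0.75868639]
```

```bash
python3 - <<'E'
from h import *
plan((.468,-.10,.09,172),(.477,.0451,.0655,179.2))
E
```

```text
t 3.97 at [ 0.4691 -0.2783  0.055 ] 161.6 gap 0.0127
 -> (0.468, -0.1, 0.09, 172) xyz [ 57.4 168.8 -35. ] spin -10.4 rows 4.4
 -> (0.477, 0.0451, 0.0655, 179.2) xyz [ 11.3 144.9  24.5] spin -7.2 rows 3.5
```

Request:
drive_tool([
  [8,24,-30],
  [16,50,-35],
  [26,80,-35],
  [36,110,-35],
  [47,140,-35],
  [57,169,-35],
  [57,169,-35],
  [57,169,-35],
], jaw=[255,255,255,255,255,255,255,255], spin=[-2,-4,-6,-8,-9,-10.4,-10.4,-10.4])

```text
time_s: 4.63
tcp_pos: [0.4745, -0.1009, 0.0969]
ee_rot: [179.9, -0.0, 172.2]
force: [-0.6, -0.6, -1.5]
finger_gap: 0.0128
```

Request:
drive_tool([
  [3,30,0],
  [6,60,0],
  [8,90,0],
  [10,120,0],
  [11,145,0],
  [11,145,0],
  [11,145,0],
  [11,145,0],
], jaw=[255,255,255,255,255,255,255,255], spin=[-2,-3,-4,-6,-7.2,-7.2,-7.2,-7.2])

```text
time_s: 5.3
tcp_pos: [0.4841, 0.0395, 0.097]
ee_rot: [-179.9, -0.0, 179.0]
force: [0.7, -0.2, -0.9]
finger_gap: 0.0125
```

```bash
python3 snap.py w_pry; python3 - <<'E'
from snap import *
im,c=load("w_pry")
plan((.477,.0451,.0655,179.2))
p=get_obs()["tcp_pos"];a=axes(get_obs()["ee_rot"][2])
tip=p-a[0]*.061-[0,0,.011];print("tip exp",tip,proj("wrist",tip,c))
R=Ro.from_euler('z',-.84,degrees=True).as_matrix()
for l in((-.076,-.025,.06),(-.076,.025,.06)):print(proj("wrist",R@l+[.638,.0427,0],c))
cv2.imwrite("pics/w_pryb.png",cv2.resize(im[150:400,100:460],None,fx=2,fy=2))
E
```

```text
t 5.35 at [0.484 0.039 0.097] 178.9 gap 0.0127
t 5.35 at [0.484 0.039 0.097] 178.9 gap 0.0127
 -> (0.477, 0.0451, 0.0655, 179.2) xyz [ 7.2  6.  31.5] spin -0.3 rows 0.8
tip exp [0.54502989 0.03781602 0.08604038] [278.11381027 372.49233245]
[249.17090221 363.51862504]
[326.38785663 362.77253035]
```

View pics/w_pryb.png

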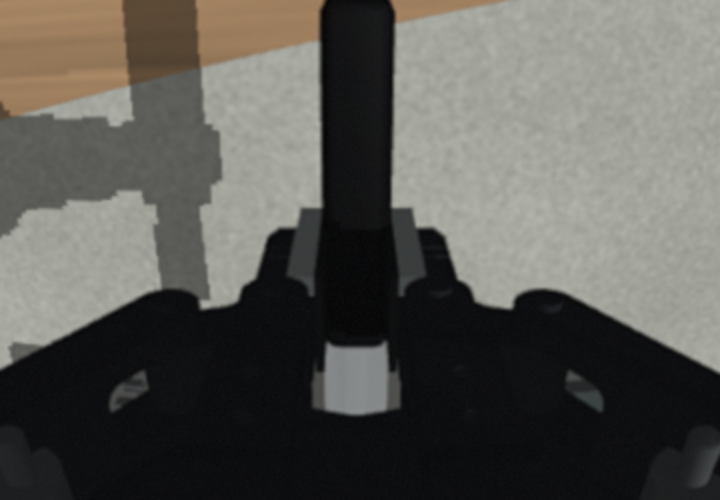

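The blade sits straight in the grip, handle along column 278; the gripper hides the tip. I'll lower it in front of the lip and insert.

Request:
drive_tool([
  [7,6,10],
  [7,6,20],
  [7,6,31.5],
  [7,6,31.5],
  [7,6,31.5],
  [7,6,31.5],
], jaw=[255,255,255,255,255,255], spin=[-0.3,-0.3,-0.3,-0.3,-0.3,-0.3])

```text
time_s: 5.85
tcp_pos: [0.4774, 0.0467, 0.0655]
ee_rot: [-180.0, -0.0, 179.4]
force: [0.4, 0.2, -0.4]
finger_gap: 0.0127
```

Request:
drive_tool([
  [-8,0,0],
  [-16,0,0],
  [-24,0,0],
  [-32,0,0],
  [-32,0,0],
  [-32,0,0],
], jaw=[255,255,255,255,255,255], spin=[0,0,0,0,0,0])

```text
time_s: 6.35
tcp_pos: [0.5102, 0.0471, 0.0658]
ee_rot: [-180.0, 0.0, 179.4]
force: [-1.0, -0.6, -0.8]
finger_gap: 0.0126
```

```bash
python3 - <<'E'
from h import *
plan();print(get_obs()["force"])
p=get_obs()["tcp_pos"];q=np.array([.638,.0427]);R=Ro.from_euler('z',-.84,degrees=True).as_matrix()[:2,:2]
l=R.T@(p[:2]-q);print("inst-frame tcp",l,"tip x",l[0]+.061)
# arc: TCP shifts (tool x, z) for theta; tip top follows r=106
zt=p[2]-.011+.0015; xt=l[0]+.061
for th in np.arange(0,1.96,.15): 
    r=.106;X=.04-r*np.cos(th);Z=.06+r*np.sin(th);print(round(th,2),"dxt",round(-(X-xt)*1000,1),"dz",round(-(Z-zt)*1000,1))
E
```

```text
t 6.35 at [0.5102 0.0471 0.0658] 179.4 gap 0.0126
[-0.99829382 -0.6483931  -0.76679911]
inst-frame tcp [-0.12782707  0.00253704] tip x -0.06682706541396863
0.0 dxt -0.8 dz -3.7
0.15 dxt -2.0 dz -19.5
0.3 dxt -5.6 dz -35.0
0.45 dxt -11.4 dz -49.8
0.6 dxt -19.3 dz -63.5
0.75 dxt -29.3 dz -75.9
0.9 dxt -40.9 dz -86.7
1.05 dxt -54.1 dz -95.6
1.2 dxt -68.4 dz -102.5
1.35 dxt -83.6 dz -107.1
1.5 dxt -99.3 dz -109.4
1.65 dxt -115.2 dz -109.3
1.8 dxt -130.9 dz -106.9
1.95 dxt -146.1 dz -102.1
```

Request:
drive_tool([
  [-1,0,-5],
  [-1,0,-12],
  [-2,0,-20],
  [-4,0,-28],
  [-6,0,-36],
  [-8,0,-43],
  [-11,0,-50],
  [-11,0,-50],
], jaw=[255,255,255,255,255,255,255,255], spin=[0,0,0,0,0,0,0,0], force=120)

```text
time_s: 7.02
tcp_pos: [0.5219, 0.0471, 0.1175]
ee_rot: [179.9, 0.2, 179.4]
force: [-0.1, -0.4, 0.1]
finger_gap: 0.0116
```

```bash
python3 snap.py s_lift scene; python3 -c "
from plant import *; print(get_obs()['force'])
import cv2; im=cv2.imread('pics/s_lift.png'); cv2.imwrite('pics/s_liftb.png',cv2.resize(im[150:330,200:400],None,fx=3,fy=3,interpolation=2))"
```

```text
t 7.07 at [0.5221 0.0472 0.1171] 179.4 gap 0.0115
[ 0.42772626 -0.1344794  -0.46525285]
```

View pics/s_liftb.png

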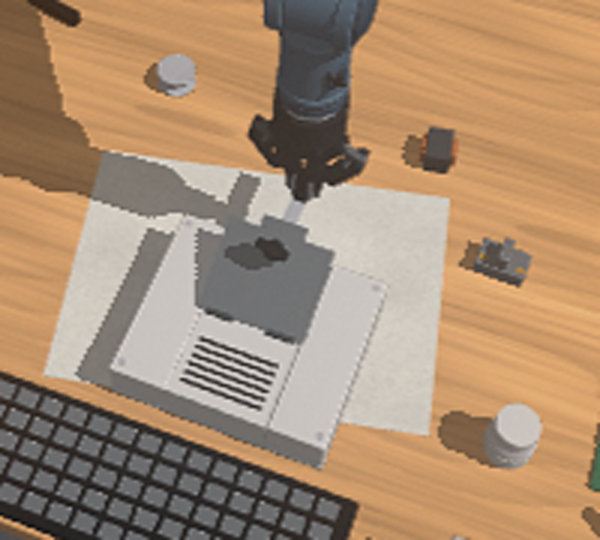

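The picture shows the hatch lifted, with its lip on the blade at about (295,225) and its shadow detached. I'll continue along the arc.

Request:
drive_tool([
  [-4,0,-7],
  [-8,0,-14],
  [-13,0,-20],
  [-18,0,-26],
  [-24,0,-32],
  [-30,0,-37],
  [-36,0,-42],
  [-43,0,-46],
], jaw=[255,255,255,255,255,255,255,255], spin=[0,0,0,0,0,0,0,0])

```text
time_s: 7.73
tcp_pos: [0.5641, 0.0465, 0.1624]
ee_rot: [180.0, 0.0, 179.4]
force: [-1.8, 0.4, -0.0]
finger_gap: 0.0116
```

Request:
drive_tool([
  [-7,0,-3],
  [-14,0,-6],
  [-22,0,-9],
  [-29,0,-11],
  [-37,0,-12],
  [-45,0,-13],
  [-53,0,-14],
  [-61,0,-14],
], jaw=[255,255,255,255,255,255,255,255], spin=[0,0,0,0,0,0,0,0])

```text
time_s: 8.4
tcp_pos: [0.6249, 0.0459, 0.1755]
ee_rot: [-180.0, -0.0, 179.4]
force: [-2.0, -0.3, -2.0]
finger_gap: 0.012
```

```bash
python3 - <<'E'
from h import *
plan();print(get_obs()["force"])
p=get_obs()["tcp_pos"];q=np.array([.638,.0427]);R=Ro.from_euler('z',-.84,degrees=True).as_matrix()[:2,:2]
l=R.T@(p[:2]-q);x=l[0]+.061-.04;z=p[2]-.0095-.06;print("tip rel hinge",x,z,"r",np.hypot(x,z),"th",np.arctan2(z,-x))
r=.106
for th in (1.7,1.8,1.9,1.95):print(th,"dxt",-(-r*np.cos(th)-x)*1000,"dz",-(r*np.sin(th)-z)*1000)
E
```

```text
t 8.4 at [0.6249 0.0459 0.1755] 179.4 gap 0.012
[-2.00594155 -0.34933127 -2.04883236]
tip rel hinge 0.00790002243270034 0.10597459161961406 r 0.10626864270979065 th 1.6452050790124817
1.7 dxt -5.75749396262527 dz 0.8581217116523931
1.8 dxt -16.183399604766894 dz 2.7467427465253795
1.9 dxt -26.36867165483101 dz 5.666782324748127
1.95 dxt -31.339145690536064 dz 7.504861829203915
```

Request:
drive_tool([
  [-6,0,1],
  [-12,0,2],
  [-18,0,3],
  [-23,0,4],
  [-27,0,5],
  [-30,0,6],
  [-32,0,7],
  [-32,0,7],
], jaw=[255,255,255,255,255,255,255,255], spin=[0,0,0,0,0,0,0,0])

```text
time_s: 9.07
tcp_pos: [0.6558, 0.0457, 0.1684]
ee_rot: [180.0, -0.1, 179.4]
force: [-3.2, -0.0, 0.4]
finger_gap: 0.0122
```

```bash
python3 - <<'E'
from h import *
snap=None
plan((.56,.0455,.22,179.4),(.50,-.10,.22,170),(.477,-.262,.10,162),(.4754,-.2824,.023,161.5));print(get_obs()["force"])
E
python3 snap.py s_open scene; python3 snap.py d_open side
```

```text
t 9.07 at [0.6558 0.0457 0.1684] 179.4 gap 0.0122
 -> (0.56, 0.0455, 0.22, 179.4) xyz [ 95.8  -1.1 -51.6] spin 0.0 rows 2.6
 -> (0.5, -0.1, 0.22, 170) xyz [  58.5 -146.1    0. ] spin 9.4 rows 3.8
 -> (0.477, -0.262, 0.1, 162) xyz [  -5.5 -163.5  120. ] spin 8 rows 4.9
 -> (0.4754, -0.2824, 0.023, 161.5) xyz [ -4.8 -19.9  77. ] spin 0.5 rows 1.9
[-3.20420736 -0.04533743  0.36032113]
t 9.12 at [0.6558 0.0457 0.1685] 179.4 gap 0.0124
t 9.17 at [0.6558 0.0457 0.1685] 179.4 gap 0.0123
```

Request:
drive_tool([
  [20,0,0],
  [50,0,-5],
  [80,0,-15],
  [110,-15,-25],
  [130,-45,-40],
  [140,-80,-45],
  [145,-115,-45],
  [150,-150,-45],
], jaw=[255,255,255,255,255,255,255,255], spin=[0,0,0,1.5,3,5,7,9])

```text
time_s: 9.83
tcp_pos: [0.5054, -0.1038, 0.2152]
ee_rot: [179.9, 0.3, 170.4]
force: [0.5, -0.4, -0.6]
finger_gap: 0.0121
```

Request:
drive_tool([
  [0,-33,20],
  [0,-66,40],
  [0,-99,60],
  [0,-132,80],
  [0,-162,100],
  [0,-162,110],
  [0,-162,110],
  [0,-162,110],
], jaw=[255,255,255,255,255,255,255,255], spin=[1.5,3,4.5,6,8,8,8,8])

```text
time_s: 10.5
tcp_pos: [0.4781, -0.2623, 0.1035]
ee_rot: [180.0, 0.0, 162.4]
force: [-0.5, 0.9, -0.3]
finger_gap: 0.0122
```

```bash
python3 - <<'E'
from h import *
plan((.4754,-.2824,.0222,161.5));print(get_obs()["force"])
E
```

```text
t 10.5 at [ 0.4781 -0.2623  0.1035] 162.4 gap 0.0122
 -> (0.4754, -0.2824, 0.0222, 161.5) xyz [ -3.5 -20.   81.3] spin 0.9 rows 2.0
[-0.45761058  0.91446628 -0.30194262]
```

Request:
drive_tool([
  [-2,-10,25],
  [-4,-20,50],
  [-4,-20,68],
  [-4,-20,76],
  [-4,-20,81],
  [-4,-20,81],
  [-4,-20,81],
], jaw=[255,255,255,255,255,255,255], spin=[0.9,0.9,0.9,0.9,0.9,0.9,0.9])

```text
time_s: 11.08
tcp_pos: [0.4771, -0.2822, 0.0237]
ee_rot: [180.0, 0.1, 161.6]
force: [0.5, -0.3, -0.8]
finger_gap: 0.0119
```

Request:
drive_tool([
  [0,0,1],
  [0,0,1],
  [0,0,1],
  [0,0,1],
  [0,0,1],
  [0,0,1],
], jaw=[255,100,100,100,100,100], spin=[0,0,0,0,0,0])

```text
time_s: 11.58
tcp_pos: [0.4756, -0.283, 0.0219]
ee_rot: [-180.0, 0.0, 161.5]
force: [-0.0, -0.0, -0.6]
finger_gap: 0.0518
```

Request:
drive_tool([
  [0,0,-15],
  [0,0,-50],
  [0,0,-90],
  [0,0,-130],
  [0,35,-160],
  [0,75,-170],
  [0,115,-170],
  [0,155,-170],
], jaw=[100,100,50,0,0,0,0,0], spin=[0,0,0,0,-2,-5,-8,-11])

```text
time_s: 12.25
tcp_pos: [0.5259, -0.1353, 0.1938]
ee_rot: [180.0, 0.3, 172.5]
force: [1.6, 0.2, -0.9]
finger_gap: 0.0852
```

```bash
python3 snap.py w_bl3; python3 - <<'E'
from h import *
plan((.50,.04,.29,180),(.46,.2749,.15,176.7));print(get_obs()["force"])
E
```

```text
t 12.3 at [ 0.5293 -0.1227  0.1925] 173.5 gap 0.0852
t 12.3 at [ 0.5293 -0.1227  0.1925] 173.5 gap 0.0852
 -> (0.5, 0.04, 0.29, 180) xyz [ 47.6 158.4 -97.5] spin -6.5 rows 4.6
 -> (0.46, 0.2749, 0.15, 176.7) xyz [ 40.  234.9 140. ] spin 3.3 rows 6.6
[ 2.20300809  7.40070325 -0.69381304]
```

Request:
drive_tool([
  [10,38,-8],
  [20,76,-8],
  [30,114,-8],
  [40,152,-8],
  [48,190,-8],
  [52,228,-8],
  [56,266,-8],
  [60,304,-8],
], jaw=[0,0,0,0,0,0,0,0], spin=[0,0,-1,-1,-2,-2,-3,-3.2])

```text
time_s: 12.97
tcp_pos: [0.5042, 0.1747, 0.1997]
ee_rot: [180.0, -0.0, 175.7]
force: [0.5, -0.9, -0.5]
finger_gap: 0.0851
```

Request:
drive_tool([
  [4,30,10],
  [8,60,30],
  [12,90,60],
  [12,90,60],
  [12,90,60],
  [12,90,60],
  [12,90,60],
  [12,90,60],
], jaw=[0,60,90,90,90,90,90,90], spin=[0,0,0,0,0,0,0,0])

```text
time_s: 13.63
tcp_pos: [0.5009, 0.2621, 0.1409]
ee_rot: [180.0, 0.1, 175.5]
force: [0.6, -1.1, 0.3]
finger_gap: 0.0551
```

```bash
python3 snap.py w_c2; python3 - <<'E'
from snap import *
plan((.480,.2749,.034,176.7));print(get_obs()["force"])
c=load("w_c2")[1];o=np.array([.48,.2749,0]);R=Ro.from_euler('z',-3.3,degrees=True).as_matrix()
for l in((-.018,-.029,.02),(-.018,.029,.02),(-.015,-.006,.04),(-.015,.006,.04),(.015,.006,.04)):print(np.round(proj("wrist",R@l+o,c)))
ims=[]
for n,x,y,w,h in(("w_c2",150,120,300,225),("w_bl3",0,100,300,225),("s_open",200,150,200,150),("d_open",190,110,200,150)):
    ims.append(cv2.resize(load(n)[0][y:y+h,x:x+w],(400,300),interpolation=cv2.INTER_CUBIC))
cv2.imwrite("pics/mos3.png",np.vstack([np.hstack(ims[:2]),np.hstack(ims[2:])]))
E
```

```text
t 13.68 at [0.5008 0.2624 0.1409] 175.5 gap 0.0554
t 13.68 at [0.5008 0.2624 0.1409] 175.5 gap 0.0554
 -> (0.48, 0.2749, 0.034, 176.7) xyz [ 21.7  10.9 106.9] spin -1.2 rows 2.6
[-0.15052781  0.17142542 -0.54556149]
[255. 162.]
[331. 161.]
[286. 169.]
[303. 169.]
[303. 210.]
```

View pics/mos3.png

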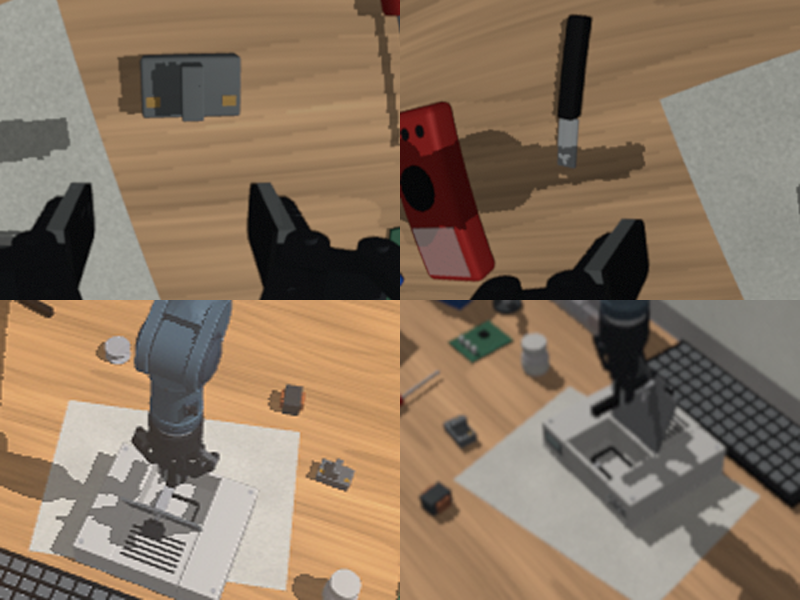

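The hatch stands wide open with the pocket visible (lower tiles) and the blade lies on the bench (upper right). The cartridge corners at native (255,163) and (330,160) match the prediction, so I'll grasp the fin.

Request:
drive_tool([
  [22,11,20],
  [22,11,45],
  [22,11,70],
  [22,11,88],
  [22,11,98],
  [22,11,98.5],
  [22,11,98.5],
  [22,11,98.5],
], jaw=[90,90,90,90,90,90,90,90], spin=[-1.2,-1.2,-1.2,-1.2,-1.2,-1.2,-1.2,-1.2], force=50)

```text
time_s: 14.35
tcp_pos: [0.4798, 0.2768, 0.0426]
ee_rot: [179.9, 0.1, 176.9]
force: [-0.1, -0.3, -0.0]
finger_gap: 0.0553
```

```bash
python3 -c "
from h import *
plan((.480,.2749,.042,176.7))"
```

```text
t 14.35 at [0.4798 0.2768 0.0426] 176.9 gap 0.0553
 -> (0.48, 0.2749, 0.042, 176.7) xyz [-0.3 -1.9  0.6] spin 0.2 rows 0.0
```

Request:
drive_tool([
  [0,-2,0.5],
  [0,-2,0.5],
  [0,-2,0.5],
  [0,-2,0.5],
  [0,-2,0.5],
  [0,-2,0.5],
  [0,-2,0.5],
  [0,-2,-10],
], jaw=[90,255,255,255,255,255,255,255], spin=[0,0,0,0,0,0,0,0], force=50)

```text
time_s: 15.02
tcp_pos: [0.4765, 0.2736, 0.0496]
ee_rot: [-179.8, -0.2, 176.9]
force: [-0.8, -0.2, -2.4]
finger_gap: 0.0107
```

Request:
drive_tool([
  [0,0,-30],
  [0,0,-65],
  [0,0,-100],
  [0,0,-120],
  [0,0,-120],
  [0,0,-120],
  [0,0,-120],
  [0,0,-120],
], jaw=[255,255,255,255,255,255,255,255], spin=[0,0,0,0,0,0,0,0])

```text
time_s: 15.68
tcp_pos: [0.4765, 0.2737, 0.1691]
ee_rot: [-179.8, -0.2, 176.9]
force: [-0.2, -0.1, -0.4]
finger_gap: 0.0108
```

```bash
python3 -c "
from h import *
plan((.56,.15,.17,178),(.638,.0427,.11,179.16),(.638,.0427,.048,179.16));print(get_obs()['force'])"
```

```text
t 15.68 at [0.4765 0.2737 0.1691] 176.9 gap 0.0108
 -> (0.56, 0.15, 0.17, 178) xyz [ -90.  -119.    -0.9] spin -1.1 rows 3.6
 -> (0.638, 0.0427, 0.11, 179.16) xyz [ -81.7 -104.5   60. ] spin -1.2 rows 3.5
 -> (0.638, 0.0427, 0.048, 179.16) xyz [ 0.  0. 62.] spin 0.0 rows 1.5
[-0.18811046 -0.12634134 -0.35517261]
```

Request:
drive_tool([
  [-15,-20,0],
  [-38,-50,0],
  [-61,-80,0],
  [-84,-110,0],
  [-107,-140,0],
  [-130,-170,0],
  [-150,-198,0],
  [-173,-222,0],
], jaw=[255,255,255,255,255,255,255,255], spin=[0,0,-1,-1,-1,-2,-2,-2.3])

```text
time_s: 16.35
tcp_pos: [0.6378, 0.0404, 0.1686]
ee_rot: [-179.9, -0.3, 179.1]
force: [0.4, 0.4, -0.5]
finger_gap: 0.0106
```

Request:
drive_tool([
  [0,0,10],
  [0,0,20],
  [0,0,34],
  [0,0,34],
  [0,0,34],
  [0,0,34],
], jaw=[255,255,255,255,255,255], spin=[0,0,0,0,0,0])

```text
time_s: 16.85
tcp_pos: [0.6381, 0.0455, 0.1363]
ee_rot: [180.0, -0.1, 179.4]
force: [1.1, -0.3, -0.8]
finger_gap: 0.0106
```

```bash
python3 snap.py w_hov;python3 snap.py s_hov scene;python3 snap.py d_hov side; python3 - <<'E'
from snap import *
plan((.638,.0427,.048,179.16));print(get_obs()["force"])
o=get_obs();p=o["tcp_pos"]-[0,0,.042];R=Ro.from_euler('z',o["ee_rot"][2]-180,degrees=True).as_matrix()
for cam in("wrist","side"):
  c=load({"wrist":"w_hov","side":"d_hov"}[cam])[1]
  for l in((-.018,-.029,.02),(-.018,.029,.02),(-.018,-.029,0),(-.018,.029,0)):print(cam,np.round(proj(cam,R@l+p,c)))
W=load("w_hov")[0][170:395,130:430];D=load("d_hov")[0][130:230,240:340];S=load("s_hov")[0][150:300,210:410];D2=load("d_hov")[0][130:230,190:290]
r=lambda a,s:cv2.resize(a,s,interpolation=cv2.INTER_CUBIC)
cv2.imwrite("pics/mos4.png",np.vstack([np.hstack([r(W,(400,300)),r(S,(400,300))]),np.hstack([r(D,(300,300)),r(D2,(300,300)),np.zeros((300,200,3),np.uint8)])]))
E
```

```text
t 16.9 at [0.6388 0.0451 0.1372] 179.3 gap 0.0103
t 16.95 at [0.6392 0.0448 0.1377] 179.3 gap 0.0106
t 17.0 at [0.6394 0.0445 0.1379] 179.3 gap 0.011
t 17.0 at [0.6394 0.0445 0.1379] 179.3 gap 0.011
 -> (0.638, 0.0427, 0.048, 179.16) xyz [ 1.4 -1.8 89.9] spin 0.1 rows 2.2
[ 0.43362347  0.28315701 -0.84481639]
wrist [217. 235.]
wrist [338. 235.]
wrist [223. 223.]
wrist [332. 223.]
side [298. 177.]
side [287. 167.]
side [298. 182.]
side [287. 172.]
```

View pics/mos4.png

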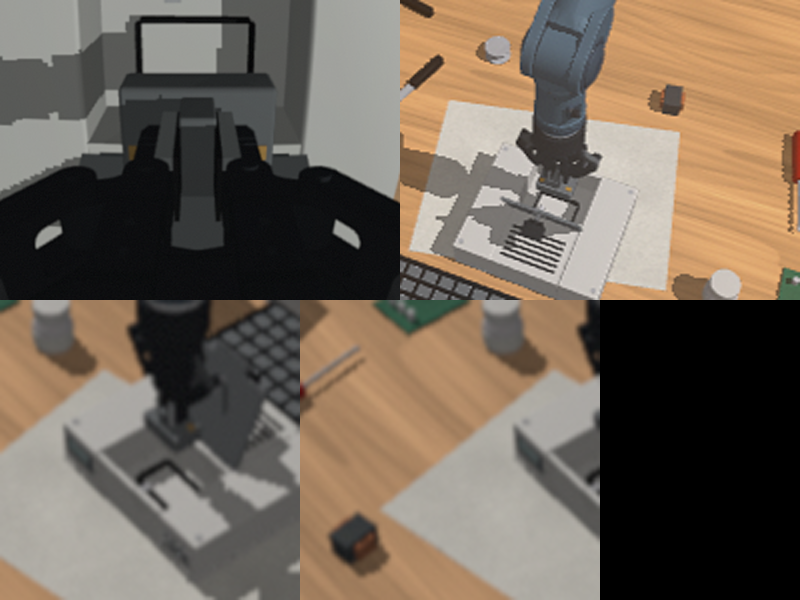

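The cartridge is held level and centred: in the wrist tile its front edge runs (125,73)–(270,73), against a prediction of native (223..332, 223). The pocket's front rail is at (143..249, 23). I'll check the rail's position.

```bash
python3 - <<'E'
from snap import *
c=load("w_hov")[1];R=Ro.from_euler('z',-.84,degrees=True).as_matrix()[:2,:2]
for p in((142,24),(249,24),(136,17),(254,17)):
    w=onz("wrist",(p[0]*.75+130,p[1]*.75+170),.016,c)[:2];print(w.round(4),(R.T@(w-[.638,.0427])).round(4))
for p in((125,73),(270,73)):
    w=onz("wrist",(p[0]*.75+130,p[1]*.75+170),.1372-.042,c)[:2];print("cart front bottom",w.round(4),(R.T@(w-[.6388,.0451])).round(4))
E
```

```text
[0.6178 0.0131] [-0.0198 -0.0299]
[0.6184 0.0748] [-0.02    0.0318]
[0.6136 0.0098] [-0.0239 -0.0333]
[0.6143 0.0776] [-0.0242  0.0346]
cart front bottom [0.6224 0.0158] [-0.016  -0.0295]
cart front bottom [0.623  0.0742] [-0.0162  0.0289]
```

Request:
drive_tool([
  [2.5,-1,15],
  [2.5,-1,35],
  [2.5,-1,50],
  [2.5,-1,60],
  [2.5,-1,60],
  [2.5,-1,60],
  [2.5,-1,60],
  [2.5,-1,60],
], jaw=[255,255,255,255,255,255,255,255], spin=[0,0,0,0,0,0,0,0])

```text
time_s: 17.67
tcp_pos: [0.6377, 0.0426, 0.0784]
ee_rot: [180.0, 0.1, 179.2]
force: [0.3, -0.9, -1.3]
finger_gap: 0.0105
```

```bash
python3 -c "
from h import *
plan((.637,.0434,.0482,179.16));print(get_obs()['force'])"
```

```text
t 17.67 at [0.6377 0.0426 0.0784] 179.2 gap 0.0105
 -> (0.637, 0.0434, 0.0482, 179.16) xyz [ 0.7  0.8 30.2] spin 0.1 rows 0.7
[ 0.26754083 -0.93560347 -1.31112195]
```

Request:
drive_tool([
  [0.5,0.5,8],
  [0.5,0.5,15],
  [0.5,0.5,21],
  [0.5,0.5,26],
  [0.5,0.5,30],
  [0.5,0.5,30],
  [0.5,0.5,30],
  [0.5,0.5,30],
], jaw=[255,255,255,255,255,255,255,255], spin=[0,0,0,0,0,0,0,0])

```text
time_s: 18.33
tcp_pos: [0.6357, 0.043, 0.0473]
ee_rot: [180.0, -0.1, 179.2]
force: [-3.4, 0.1, 3.8]
finger_gap: 0.0104
```

```bash
python3 -c "
from h import *
plan((.637,.0434,.0482,179.16));print(get_obs()['force'])"
```

```text
t 18.33 at [0.6357 0.043  0.0473] 179.2 gap 0.0104
 -> (0.637, 0.0434, 0.0482, 179.16) xyz [-1.3  0.4 -0.9] spin 0.1 rows 0.0
[-3.40508703  0.09962765  3.80027649]
```

Contact with the floor: z 0.0473 with 3.8 N upward. Release and lift.

Request:
drive_tool([
  [0,0,-0.5],
  [0,0,-0.5],
  [0,0,-0.5],
  [0,0,-0.5],
  [0,0,-0.5],
  [0,0,-10],
  [0,0,-30],
  [0,0,-60],
], jaw=[200,150,100,100,100,100,100,100], spin=[0,0,0,0,0,0,0,0])

```text
time_s: 19.0
tcp_pos: [0.6334, 0.043, 0.1052]
ee_rot: [-179.9, -0.4, 179.2]
force: [0.5, 0.6, 0.5]
finger_gap: 0.0519
```

Request:
drive_tool([
  [10,0,-30],
  [35,0,-60],
  [65,0,-90],
  [95,0,-115],
  [120,0,-115],
  [120,0,-115],
  [120,0,-115],
  [120,0,-115],
], jaw=[100,100,100,100,100,100,100,100], spin=[0,0,0,0,0,0,0,0])

```text
time_s: 19.67
tcp_pos: [0.5165, 0.0448, 0.2227]
ee_rot: [180.0, 0.1, 179.2]
force: [0.7, -0.1, 0.2]
finger_gap: 0.052
```

```bash
python3 snap.py w_seat; python3 - <<'E'
from snap import *
plan();im,c=load("w_seat")
R=Ro.from_euler('z',-.84,degrees=True).as_matrix();o=np.array([.6385,.0434,.006])
pts={}
for l in((-.018,-.029,.02),(-.018,.029,.02),(.018,.029,.02),(.018,-.029,.02),(-.015,-.006,.04),(-.015,.006,.04),(.015,.006,.04),(.015,-.006,.04)):
    p=proj("wrist",R@l+o,c);print(l,p.round(1))
a=proj("wrist",R@[-.03,-.045,.03]+o,c);b=proj("wrist",R@[.03,.045,.03]+o,c)
x0,x1=sorted((a[0],b[0]));y0,y1=sorted((a[1],b[1]));print(x0,x1,y0,y1)
g=cv2.cvtColor(im,cv2.COLOR_BGR2GRAY)
print("fin/body grays along center row"); 
cy=int(proj("wrist",R@[-.0165,0,.02]+o,c)[1]); print(cy,g[cy,int(x0):int(x1)].tolist())
cx=int(proj("wrist",R@[0,.02,.02]+o,c)[0]); print(cx,int(y0)-10,g[int(y0)-10:int(y1)+10,cx].tolist())
E
```

```text
t 19.72 at [0.5168 0.0448 0.2224] 179.2 gap 0.052
t 19.72 at [0.5168 0.0448 0.2224] 179.2 gap 0.052
(-0.018, -0.029, 0.02) [252.6 284.3]
(-0.018, 0.029, 0.02) [304.7 284.3]
(0.018, 0.029, 0.02) [303.6 311.3]
(0.018, -0.029, 0.02) [253.6 311.3]
(-0.015, -0.006, 0.04) [273.  295.8]
(-0.015, 0.006, 0.04) [284.4 295.8]
(0.015, 0.006, 0.04) [284.1 319. ]
(0.015, -0.006, 0.04) [273.2 319. ]
236.7541465805415 317.578378146157 278.611914297972 324.2524562299543
fin/body grays along center row
285 [147, 147, 147, 150, 140, 96, 79, 82, 82, 83, 84, 76, 47, 14, 10, 30, 53, 67, 74, 74, 74, 74, 74, 74, 74, 74, 74, 74, 74, 74, 75, 74, 74, 75, 74, 74, 74, 74, 74, 74, 73, 73, 73, 74, 73, 74, 74, 74, 74, 73, 74, 74, 75, 74, 73, 75, 73, 74, 74, 74, 74, 74, 74, 74, 74, 75, 77, 82, 84, 71, 35, 3, 26, 59, 82, 84, 82, 82, 84, 84, 83]
296 268 [88, 81, 84, 81, 57, 23, 4, 5, 10, 16, 24, 34, 36, 37, 36, 45, 63, 74, 78, 79, 77, 78, 78, 78, 78, 79, 78, 76, 77, 76, 76, 75, 75, 79, 93, 106, 106, 103, 94, 81, 77, 73, 50, 44, 78, 83, 74, 70, 69, 69, 70, 72, 72, 71, 71, 73, 72, 73, 73, 72, 72, 72, 71, 73, 71, 72]
```

The rails are symmetric about the body and z matched, so the cartridge is seated between them. Next I'll close the hatch by pushing from behind with closed fingers, at y = +42 mm to stay clear of the knob.

```bash
cat >> h.py <<'E'
def iw(x,y,z): # instrument frame (m) -> world
    return Ro.from_euler('z',-.84,degrees=True).as_matrix()@np.array([x,y,z])+[.6382,.043,0]
E
python3 - <<'E'
from h import *
a=iw(.06,.042,.235);b=iw(.122,.042,.225);c=iw(.122,.042,.160)
plan((*a.round(4),179.2),(*b.round(4),179.2),(*c.round(4),179.2))
# path
L=[]
for th in np.linspace(1.946,np.pi/2,6): L.append((th,40-102*np.cos(th)+5*np.sin(th)+11,160+9*(1.946-th)/.375))
for th in np.linspace(np.pi/2,0,15)[1:]: L.append((th,40-90*np.cos(th)+5*np.sin(th)+11,60+90*np.sin(th)+5*np.cos(th)+19))
for t,x,z in L: print(round(t,2),"inst tcp x,z",round(x,1),round(z,1),"shift from (122,160): x",round(122-x,1),"z",round(160-z,1))
E
```

```text
t 19.72 at [0.5168 0.0448 0.2224] 179.2 gap 0.052
 -> (np.float64(0.6988), np.float64(0.0841), np.float64(0.235), 179.2) xyz [-181.4   41.8  -12.6] spin 0.0 rows 4.5
 -> (np.float64(0.7608), np.float64(0.0832), np.float64(0.225), 179.2) xyz [-62.  -0.  10.] spin 0.0 rows 1.5
 -> (np.float64(0.7608), np.float64(0.0832), np.float64(0.16), 179.2) xyz [ 0.  0. 65.] spin 0.0 rows 1.6
1.95 inst tcp x,z 93.0 160.0 shift from (122,160): x 29.0 z 0.0
1.87 inst tcp x,z 85.9 161.8 shift from (122,160): x 36.1 z -1.8
1.8 inst tcp x,z 78.6 163.6 shift from (122,160): x 43.4 z -3.6
1.72 inst tcp x,z 71.2 165.4 shift from (122,160): x 50.8 z -5.4
1.65 inst tcp x,z 63.6 167.2 shift from (122,160): x 58.4 z -7.2
1.57 inst tcp x,z 56.0 169.0 shift from (122,160): x 66.0 z -9.0
1.46 inst tcp x,z 45.9 169.0 shift from (122,160): x 76.1 z -9.0
1.35 inst tcp x,z 35.8 167.9 shift from (122,160): x 86.2 z -7.9
1.23 inst tcp x,z 26.0 165.6 shift from (122,160): x 96.0 z -5.6
1.12 inst tcp x,z 16.5 162.3 shift from (122,160): x 105.5 z -2.3
1.01 inst tcp x,z 7.4 157.9 shift from (122,160): x 114.6 z 2.1
0.9 inst tcp x,z -1.2 152.5 shift from (122,160): x 123.2 z 7.5
0.79 inst tcp x,z -9.1 146.2 shift from (122,160): x 131.1 z 13.8
0.67 inst tcp x,z -16.2 139.0 shift from (122,160): x 138.2 z 21.0
0.56 inst tcp x,z -22.5 131.1 shift from (122,160): x 144.5 z 28.9
0.45 inst tcp x,z -27.9 122.6 shift from (122,160): x 149.9 z 37.4
0.34 inst tcp x,z -32.3 113.4 shift from (122,160): x 154.3 z 46.6
0.22 inst tcp x,z -35.6 103.9 shift from (122,160): x 157.6 z 56.1
0.11 inst tcp x,z -37.9 94.0 shift from (122,160): x 159.9 z 66.0
0.0 inst tcp x,z -39.0 84.0 shift from (122,160): x 161.0 z 76.0
```

Request:
drive_tool([
  [-10,10,-20],
  [-50,20,-25],
  [-90,30,-25],
  [-130,42,-25],
  [-170,42,-20],
  [-210,42,-10],
  [-243,42,-3],
  [-243,42,-3],
], jaw=[255,255,255,255,255,255,255,255], spin=[0,0,0,0,0,0,0,0], force=60)

```text
time_s: 20.38
tcp_pos: [0.7635, 0.0827, 0.2168]
ee_rot: [-179.7, -0.2, 179.2]
force: [0.2, 1.6, -1.5]
finger_gap: 0.0002
```

```bash
python3 -c "
from h import *
plan((*iw(.122,.042,.16),179.2))"
```

```text
t 20.38 at [0.7635 0.0827 0.2168] 179.2 gap 0.0002
 -> (np.float64(0.7608026191159503), np.float64(0.08320693703714854), np.float64(0.16000000000000003), 179.2) xyz [ 2.7  0.4 56.8] spin 0.0 rows 1.4
```

Request:
drive_tool([
  [0,0,20],
  [0,0,40],
  [0,0,57],
  [0,0,57],
  [0,0,57],
], jaw=[255,255,255,255,255], spin=[0,0,0,0,0])

```text
time_s: 20.8
tcp_pos: [0.7585, 0.0834, 0.1657]
ee_rot: [-179.9, -0.2, 179.2]
force: [0.6, 0.2, -0.2]
finger_gap: -0.0001
```

Request:
drive_tool([
  [10,0,0],
  [20,0,0],
  [30,0,0],
  [38,0,-2],
  [46,0,-4],
  [54,0,-6],
  [61,0,-8],
  [68,0,-9],
], jaw=[255,255,255,255,255,255,255,255], spin=[0,0,0,0,0,0,0,0])

```text
time_s: 21.47
tcp_pos: [0.6921, 0.0843, 0.1791]
ee_rot: [180.0, 0.2, 179.2]
force: [1.9, -0.2, 4.9]
finger_gap: 0.0002
```

```bash
python3 -c "
from h import *
plan((*iw(.056,.042,.169),179.2));print(get_obs()['force'])"
```

```text
t 21.47 at [0.6921 0.0843 0.1791] 179.2 gap 0.0002
 -> (np.float64(0.694809711944602), np.float64(0.08417451291210613), np.float64(0.16900000000000004), 179.2) xyz [-2.7 -0.1 10.1] spin 0.0 rows 0.3
[ 1.92909707 -0.19353332  4.87628408]
```

The tips are too high (z 0.160, plate edge 0.162). I'll back off, go lower and push again.

Request:
drive_tool([
  [-6,0,0],
  [-12,0,0],
  [-18,0,0],
  [-25,0,0],
], jaw=[255,255,255,255], spin=[0,0,0,0])

```text
time_s: 21.8
tcp_pos: [0.7162, 0.0842, 0.1755]
ee_rot: [-180.0, -0.2, 179.2]
force: [0.2, 0.0, 0.0]
finger_gap: 0.0
```

Request:
drive_tool([
  [0,0,6],
  [0,0,12],
  [0,0,18],
  [0,0,24],
], jaw=[255,255,255,255], spin=[0,0,0,0])

```text
time_s: 22.13
tcp_pos: [0.7159, 0.0839, 0.1515]
ee_rot: [-180.0, -0.1, 179.2]
force: [0.1, -0.1, 0.6]
finger_gap: 0.0001
```

```bash
python3 -c "
from h import *
plan((*iw(.056,.042,.160),179.2));print(get_obs()['force'])"
```

```text
t 22.13 at [0.7159 0.0839 0.1515] 179.2 gap 0.0001
 -> (np.float64(0.694809711944602), np.float64(0.08417451291210613), np.float64(0.16000000000000003), 179.2) xyz [21.1  0.  -8.5] spin 0.0 rows 0.5
[ 0.0905427  -0.10469483  0.56633905]
```

```bash
python3 -c "
import numpy as np
for th in np.linspace(np.pi/2,0,15):
    x=40-77*np.cos(th)+5*np.sin(th)+11;z=60+77*np.sin(th)+5*np.cos(th)+19
    print(round(th,2),round(77-x,1),round(151.5-z,1))"
```

```text
1.57 21.0 -4.5
1.46 29.7 -4.6
1.35 38.3 -3.7
1.23 46.7 -1.8
1.12 54.9 1.0
1.01 62.7 4.6
0.9 70.1 9.2
0.79 76.9 14.5
0.67 83.1 20.6
0.56 88.5 27.3
0.45 93.2 34.6
0.34 97.0 42.3
0.22 100.0 50.5
0.11 102.0 58.9
0.0 103.0 67.5
```

Request:
drive_tool([
  [8,0,-2],
  [16,0,-3],
  [23,0,-4],
  [31,0,-4],
  [39,0,-3],
  [47,0,-1],
  [55,0,2],
  [55,0,2],
], jaw=[255,255,255,255,255,255,255,255], spin=[0,0,0,0,0,0,0,0])

```text
time_s: 22.8
tcp_pos: [0.6594, 0.085, 0.1509]
ee_rot: [180.0, -0.1, 179.2]
force: [-0.5, -0.5, -0.0]
finger_gap: -0.0001
```

Request:
drive_tool([
  [8,0,3],
  [15,0,8],
  [22,0,13],
  [28,0,19],
  [34,0,26],
  [38,0,33],
  [42,0,41],
  [42,0,41],
], jaw=[255,255,255,255,255,255,255,255], spin=[0,0,0,0,0,0,0,0])

```text
time_s: 23.47
tcp_pos: [0.6166, 0.0853, 0.1072]
ee_rot: [-179.9, -0.3, 179.2]
force: [0.1, -0.0, -0.4]
finger_gap: -0.0001
```

```bash
python3 -c "
from h import *
plan((*iw(-.026,.042,.084),179.2));print(get_obs()['force'])"
```

```text
t 23.47 at [0.6166 0.0853 0.1072] 179.2 gap -0.0001
 -> (np.float64(0.6128185242468661), np.float64(0.08537665263553831), np.float64(0.08400000000000002), 179.2) xyz [ 3.8  0.1 23.2] spin 0.0 rows 0.6
[ 0.09592459 -0.04721783 -0.42183451]
```

Request:
drive_tool([
  [2,0,7],
  [3,0,13],
  [4,0,18],
  [4,0,22],
  [4,0,24],
  [4,0,25],
  [4,0,25],
], jaw=[255,255,255,255,255,255,255], spin=[0,0,0,0,0,0,0])

```text
time_s: 24.05
tcp_pos: [0.6156, 0.0853, 0.0848]
ee_rot: [-180.0, -0.0, 179.2]
force: [0.4, -0.0, 0.4]
finger_gap: 0.0001
```

```bash
python3 -c "
from h import *
plan();print(get_obs()['force'])"
```

```text
t 24.05 at [0.6156 0.0853 0.0848] 179.2 gap 0.0001
[ 0.4036051  -0.04485545  0.35070855]
```

Request:
drive_tool([
  [0,0,1],
  [0,0,2],
  [0,0,2],
], jaw=[255,255,255], spin=[0,0,0])

```text
time_s: 24.3
tcp_pos: [0.6161, 0.0853, 0.0839]
ee_rot: [180.0, 0.0, 179.2]
force: [-0.1, -0.4, 3.0]
finger_gap: -0.0
```

```bash
python3 -c "
from h import *
plan();print(get_obs()['force'])"
```

```text
t 24.3 at [0.6161 0.0853 0.0839] 179.2 gap -0.0
[-0.13648323 -0.43165608  2.97661254]
```

Request:
drive_tool([
  [0,0,1],
  [0,0,2],
  [0,0,2.5],
  [0,0,2.5],
], jaw=[255,255,255,255], spin=[0,0,0,0])

```text
time_s: 24.63
tcp_pos: [0.6162, 0.0853, 0.0837]
ee_rot: [179.9, 0.0, 179.2]
force: [-6.0, -0.4, 15.1]
finger_gap: 0.0005
```

Request:
drive_tool([
  [0,0,-20],
  [0,0,-50],
  [20,0,-85],
  [50,-20,-120],
  [80,-40,-145],
  [80,-40,-145],
  [80,-40,-145],
  [80,-40,-145],
], jaw=[255,255,255,200,100,50,50,50], spin=[0,0,0,0,0,0,0,0])

```text
time_s: 25.3
tcp_pos: [0.5354, 0.0468, 0.2259]
ee_rot: [179.9, 0.1, 179.2]
force: [1.3, 0.8, -0.6]
finger_gap: 0.0605
```

```bash
python3 snap.py w_shut;python3 snap.py d_shut side; python3 - <<'E'
from snap import *
plan();print(get_obs()['force'])
c=load("w_shut")[1]
for l in ((-.076,-.025,.065),(-.076,.025,.065),(-.062,-.06,.065),(-.062,.06,.065),(.04,-.06,.065),(-.042,0,.1045)):print(l,proj("wrist",iw(*l),c).round(1))
W=load("w_shut")[0][170:350,165:405];D=load("d_shut")[0][130:280,220:400]
r=lambda a,s:cv2.resize(a,s,interpolation=cv2.INTER_CUBIC)
cv2.imwrite("pics/mos5.png",np.hstack([r(W,(480,360)),r(D,(320,267))[:360] if 0 else np.vstack([r(D,(320,267)),np.zeros((93,320,3),np.uint8)])]))
E
```

```text
t 25.35 at [0.5353 0.0475 0.225 ] 179.3 gap 0.0678
t 25.4 at [0.5352 0.0478 0.2245] 179.3 gap 0.0691
t 25.4 at [0.5352 0.0478 0.2245] 179.3 gap 0.0691
[-0.32030342  0.17625519 -0.4948499 ]
(-0.076, -0.025, 0.065) [248.9 228.8]
(-0.076, 0.025, 0.065) [303.  228.8]
(-0.062, -0.06, 0.065) [212.7 242.6]
(-0.062, 0.06, 0.065) [339.3 242.7]
(0.04, -0.06, 0.065) [220.3 330.3]
(-0.042, 0, 0.1045) [275.7 281.6]
```

View pics/mos5.png

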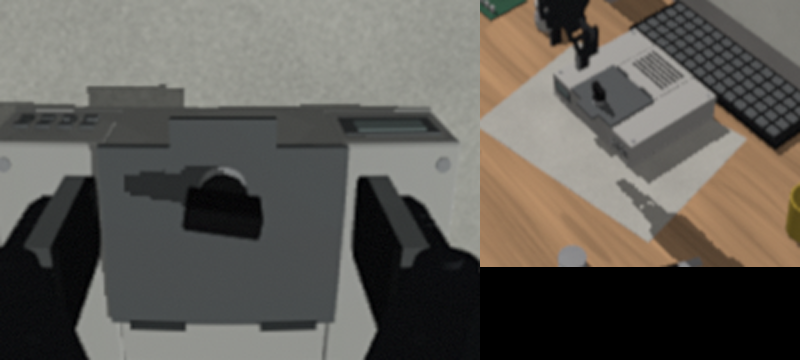

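The hatch is shut: the lip corners at native (250,228) and (303,228) match the shut prediction of (249,229) and (303,229), and pressing met a hard stop. The knob bar is tilted about 8° clockwise. I've used all my views, so from here I check by numbers. Next I'll orient to yaw about 81° over the knob.

```bash
python3 -c "
from h import *
plan((*iw(-.042,0,.16).round(4),81))"
```

```text
t 25.4 at [0.5352 0.0478 0.2245] 179.3 gap 0.0691
 -> (np.float64(0.5962), np.float64(0.0436), np.float64(0.16), 81) xyz [-61.1  -3.5  64.5] spin 98.3 rows 13.7
```

Request:
drive_tool([
  [-10,0,0],
  [-20,0,5],
  [-30,0,10],
  [-40,-2,20],
  [-50,-4,30],
  [-61,-4,40],
  [-61,-4,40],
  [-61,-4,40],
], jaw=[60,60,60,60,60,60,60,60], spin=[7,14,21,28,35,42,49,56])

```text
time_s: 26.07
tcp_pos: [0.5961, 0.0428, 0.1824]
ee_rot: [-179.7, 0.0, 123.0]
force: [-1.4, -0.5, 0.6]
finger_gap: 0.0654
```

Request:
drive_tool([
  [0,0,0],
  [0,0,0],
  [0,0,5],
  [0,0,10],
  [0,0,15],
  [0,0,20],
  [0,0,20],
  [0,0,20],
], jaw=[100,100,100,100,100,100,100,100], spin=[7,14,21,28,35,42,42,42])

```text
time_s: 26.73
tcp_pos: [0.5957, 0.0426, 0.1636]
ee_rot: [-179.9, 0.2, 81.5]
force: [0.5, 0.2, -0.2]
finger_gap: 0.052
```

```bash
python3 snap.py w_knob; python3 - <<'E'
from snap import *
im,c=load("w_knob");plan((*iw(-.042,0,.1025).round(4),81));print(get_obs()["joints"].round(0))
# predicted bar-top corners for several turns; score darkness, and PCA of dark blob
ctr=iw(-.042,0,.1045);u=proj("wrist",ctr,c);print(u)
g=cv2.cvtColor(im,cv2.COLOR_BGR2GRAY);x,y=u.astype(int);print(g[y-30:y+34:4,x-44:x+48:4])
E
```

```text
t 26.78 at [0.596  0.0423 0.1643] 81.5 gap 0.0519
t 26.78 at [0.596  0.0423 0.1643] 81.5 gap 0.0519
 -> (np.float64(0.5962), np.float64(0.0436), np.float64(0.1025), 81) xyz [ 1.3  0.  61.8] spin 0.5 rows 1.5
[-46.  29.  49. 105. -25.  58.   4.]
[276.406758   238.86952043]
[[ 79  80  79  80  80  79  80  79  79  77  11   9  12  11  72  79  80  80
   80  80  79  79  79]
 [ 79  80  80  80  80  79  80  79  97  22  17  17  18  19  54  82  80  79
   80  80  80  80  81]
 [ 78  79  81  79  80  81  80  80  15  15  18  17  16  17  11  38  79  79
   78  80  79  79  79]
 [ 76  79  78  79  78  80  79  79  16  15  15  17  16  17   7  13  80  79
   80  80  79  79  79]
 [ 82  79  79  79  79  79  79  46  17  14  15  17  15  15   8  14  78  79
   79  79  79  80  79]
 [ 99  79  78  78  79  79  79  60  14  13  16  15  16  15   7  16  73  78
   78  79  79  79  79]
 [131  80  78  78  79  80  79  78  14  11  17  15  16  16   7  16  50  79
   78  78  80  79  80]
 [146  79  78  79  79  79  79  79  57  13  16  15  15  14   7  39  49  78
   79  79  80  78  79]
 [159  76  79  79  79  79  78  79  78  17  15  17  16  14  40  45  80  79
   79  79  79  79  79]
 [159  79  80  78  79  79  80  78  80  22  15  14  13  13  42  45  79  78
   79  78  79  79  79]
 [158  90  79  79  79  78  78  77  80  31  14  18  12  11  43  43  79  79
   78  79  79  79  78]
 [157 115  78  79  79  79  79  80  79  29  17  14  14  13  45  73  79  79
   80  79  79  78  78]
 [151 143 103 121 132  90  81  79  80  26  16  15  15  12  45  66  79  79
   79  78  79  79  78]
 [157 152 150 155 157 126  82  80  80  30  12  15  14  13  43  51  79  79
   78  79  79  78  79]
 [158 149 153 153 154 153  86  79  79  78  67  43  44  42  43  78  80  78
   78  79  79  79  79]
 [155 153 147 148 149 154  88  79  79  78  80  59  45  44  44  74  79  79
   78  78  79  79  79]]
```

The bar lies centred between the fingers and parallel to the pads. Descend and grip.

Request:
drive_tool([
  [1,0,15],
  [1,0,30],
  [1,0,45],
  [1,0,55],
  [1,0,61],
  [1,0,61],
  [1,0,61],
], jaw=[100,100,100,100,100,100,100], spin=[0.5,0.5,0.5,0.5,0.5,0.5,0.5])

```text
time_s: 27.37
tcp_pos: [0.5959, 0.0423, 0.1041]
ee_rot: [-180.0, 0.0, 80.7]
force: [0.2, 0.7, 0.9]
finger_gap: 0.052
```

Request:
drive_tool([
  [0,0,0],
  [0,0,0],
  [0,0,0],
  [0,0,0],
  [0,0,0],
  [0,0,0],
  [0,0,0],
  [0,0,0],
], jaw=[180,255,255,255,255,255,255,255], spin=[0,0,0,0,0,0,0,0], force=80)

```text
time_s: 28.03
tcp_pos: [0.5957, 0.0428, 0.1047]
ee_rot: [-179.9, -0.0, 80.7]
force: [-3.6, -0.2, 4.8]
finger_gap: 0.0102
```

```bash
python3 -c "
from h import *
plan();o=get_obs();print(o['force'],o['ft_torque'],o['ee_rot'])"
```

```text
t 28.03 at [0.5957 0.0428 0.1047] 80.7 gap 0.0102
[-3.57066109 -0.17198149  4.79690981] [ 0.14233562  0.69370203 -0.03479868] [-1.79940376e+02 -2.03188166e-02  8.07248260e+01]
```

Request:
drive_tool([
  [0,0,2],
  [0,0,4],
  [0,0,6],
  [0,0,8],
  [0,0,10],
  [0,0,11.5],
  [0,0,11.5],
], jaw=[255,255,255,255,255,255,255], spin=[0,0,0,0,0,0,0], force=100)

```text
time_s: 28.62
tcp_pos: [0.5961, 0.0426, 0.0968]
ee_rot: [-179.8, -0.2, 80.7]
force: [-12.6, 1.8, 26.1]
finger_gap: 0.0094
```

```bash
python3 -c "
from h import *
plan();o=get_obs();print(o['force'],o['ft_torque'])"
```

```text
t 28.62 at [0.5961 0.0426 0.0968] 80.7 gap 0.0094
[-12.55676969   1.78198933  26.05806985] [ 0.3575909   2.72507717 -0.03510892]
```

The force rises steeply at 7.9 mm further down (26 N), so the knob is at its bottom stop. I'll ease slightly and turn clockwise.

Request:
drive_tool([
  [0,0,-1],
  [0,0,-1],
  [0,0,-1],
  [0,0,-1],
  [0,0,-1],
  [0,0,-1],
  [0,0,-1],
  [0,0,-1],
], jaw=[255,255,255,255,255,255,255,255], spin=[3,9,15,21,27,33,39,45])

```text
time_s: 29.28
tcp_pos: [0.595, 0.0432, 0.0969]
ee_rot: [-179.7, 0.1, 35.5]
force: [-12.3, 2.7, 24.1]
finger_gap: 0.0092
```

```bash
python3 -c "
from h import *
plan();o=get_obs();print(o['force'],o['ft_torque'],o['joints'].round(0))"
```

```text
t 29.28 at [0.595  0.0432 0.0969] 35.5 gap 0.0092
[-12.27758654   2.65065984  24.11677707] [0.46193301 2.86858075 0.04824282] [-50.  39.  55. 107. -39.  55. -31.]
```

Request:
drive_tool([
  [0,0,0],
  [0,0,0],
  [0,0,0],
  [0,0,0],
  [0,0,0],
  [0,0,0],
  [0,0,0],
  [0,0,0],
], jaw=[255,255,255,255,255,255,255,255], spin=[6,12,18,24,30,35,37,37])

```text
time_s: 29.95
tcp_pos: [0.5946, 0.0441, 0.0968]
ee_rot: [-179.7, 0.4, -1.2]
force: [-13.2, 4.1, 25.9]
finger_gap: 0.0097
```

```bash
python3 -c "
from h import *
plan();o=get_obs();print(o['force'],o['ft_torque'],o['joints'].round(0))"
```

```text
t 29.95 at [0.5946 0.0441 0.0968] -1.2 gap 0.0097
[-13.16260891   4.10161659  25.94617591] [0.9138955  3.01839639 0.07365156] [-54.  44.  62. 107. -46.  59. -63.]
```

Request:
drive_tool([
  [0,0,0],
  [0,0,0],
  [0,0,0],
  [0,0,0],
], jaw=[255,255,255,255], spin=[2,4,5,5])

```text
time_s: 30.28
tcp_pos: [0.5946, 0.0444, 0.0969]
ee_rot: [-179.8, 0.4, -5.8]
force: [-13.6, 5.1, 24.8]
finger_gap: 0.0091
```

```bash
python3 -c "
from h import *
plan();o=get_obs();print(o['force'],o['ft_torque'])"
```

```text
t 30.28 at [0.5946 0.0444 0.0969] -5.8 gap 0.0091
[-13.59634894   5.14631661  24.8340682 ] [0.82546866 3.08751258 1.2727533 ]
```

The torque jumped to 1.27 N·m, so the knob is at its stop. I'll relax, release and lift off, watching for the knob to stay down.

Request:
drive_tool([
  [0,0,-1],
  [0,0,-1.5],
  [0,0,-1.5],
  [0,0,-1.5],
  [0,0,-1.5],
  [0,0,-2],
  [0,0,-10],
  [0,0,-35],
], jaw=[255,255,200,150,130,130,130,130], spin=[-3,-3,-3,-3,-3,-3,-3,-3])

```text
time_s: 30.95
tcp_pos: [0.5935, 0.0429, 0.1263]
ee_rot: [179.9, 0.4, -3.3]
force: [0.3, 0.5, -0.6]
finger_gap: 0.0418
```

Request:
drive_tool([
  [-10,0,-40],
  [-35,0,-70],
  [-60,0,-95],
  [-75,0,-95],
  [-75,0,-95],
  [-75,0,-95],
  [-75,0,-95],
  [-75,0,-95],
], jaw=[130,100,60,0,0,0,0,0], spin=[-6,-12,-18,-24,-30,-36,-42,-48])

```text
time_s: 31.62
tcp_pos: [0.5214, 0.0466, 0.2247]
ee_rot: [180.0, -0.1, 45.0]
force: [0.1, -0.0, -1.1]
finger_gap: 0.0855
```

```bash
python3 snap.py w_end; python3 snap.py s_end scene; python3 snap.py d_end side; python3 - <<'E'
from snap import *
plan()
# triangulated knob height: dark-bar blob in scene & side (bar now along x); compare render candidates down .0975 / up .1045
for cam,n in(("scene","s_end"),("side","d_end"),("wrist","w_end")):
    im,c=load(n);g=cv2.cvtColor(im,cv2.COLOR_BGR2GRAY)
    u=proj(cam,iw(-.042,0,.09),c);x,y=u.astype(int);m=(g[y-30:y+31,x-30:x+31]<32).astype(np.uint8)
    k,lab,st,ce=cv2.connectedComponentsWithStats(m);i=min(range(1,k),key=lambda i:np.hypot(*(ce[i]-30))-.05*st[i,4]) if k>1 else 0
    b=st[i];print(cam,"blob bbox",x-30+b[0],y-30+b[1],x-30+b[0]+b[2],y-30+b[1]+b[3],"area",b[4])
    for nm,top,tr in(("down90",.0975,np.pi/2),("up90",.1045,np.pi/2),("down0",.0975,.15)):
        P=[]
        for s in(-1,1):
            for t in(-1,1):
                for z in(top,top-.024):
                    a=.017*t;bb=.006*s;P.append(proj(cam,iw(-.042+a*np.sin(tr)+bb*np.cos(tr),a*np.cos(tr)-bb*np.sin(tr),z),c))
        P=np.array(P);print("  ",nm,P.min(0).round(1),P.max(0).round(1))
E
```

```text
t 31.67 at [0.5215 0.0464 0.2248] 45.1 gap 0.0852
t 31.72 at [0.5215 0.0465 0.2247] 44.7 gap 0.0857
t 31.77 at [0.5214 0.0465 0.2245] 44.5 gap 0.0855
t 31.77 at [0.5214 0.0465 0.2245] 44.5 gap 0.0855
scene blob bbox 262 202 323 263 area 3721
   down90 [289.2 226.4] [296.6 239.8]
   up90 [289.2 225.3] [296.7 238.7]
   down0 [287.3 227.5] [298.5 238.6]
side blob bbox 283 179 291 188 area 57
   down90 [281.5 176.7] [292.1 188.7]
   up90 [281.4 175.2] [292.1 187.2]
   down0 [282.6 176.2] [291.  189.3]
wrist blob bbox 324 131 365 169 area 894
   down90 [321.1 129.1] [366.4 169.9]
   up90 [322.2 129.2] [368.8 171.2]
   down0 [323.3 127.2] [363.6 171.7]
```

```bash
python3 - <<'E'
from snap import *
from scipy.optimize import minimize
def hull(cam,c,q,S):
    x,y,top,tr=q;P=[]
    for s in(-1,1):
        for t in(-1,1):
            for z in(top,top-.024):
                a=.017*t;b=.006*s;P.append(proj(cam,iw(x+a*np.sin(tr)+b*np.cos(tr),y+a*np.cos(tr)-b*np.sin(tr),z),c))
    m=np.zeros(S,np.uint8);h=cv2.convexHull((np.array(P)*16).astype(np.int32));cv2.fillConvexPoly(m,h,1,cv2.LINE_8,4);return m
def fit(names,tops,trs,x0=-.042):
    out=[]
    for top in tops:
        for tr in trs:
            for x in np.arange(x0-.004,x0+.0041,.001):
              for y in np.arange(-.002,.0031,.001):
                v=1
                for cam,n in names:
                    im,c=load(n);D=masks[n];M=hull(cam,c,(x,y,top,tr),D.shape);w=win[n]
                    v*=(M&D).sum()/((M|D)&w).sum()
                out.append((v,top,tr,x,y))
    out.sort(reverse=True);return out[:4]
masks={};win={};_l={}
def load(n,_o=load):
    if n not in _l:_l[n]=_o(n)
    return _l[n]
for cam,n in(("wrist","w_shut"),("wrist","w_end"),("side","d_end"),("side","d_shut")):
    im,c=load(n);g=cv2.cvtColor(im,cv2.COLOR_BGR2GRAY);u=proj(cam,iw(-.042,0,.09),c).astype(int)
    w=np.zeros(g.shape,np.uint8);r=32 if cam=="wrist" else 9;w[u[1]-r:u[1]+r,u[0]-r:u[0]+r]=1;win[n]=w;masks[n]=((g<30).astype(np.uint8))&w
tops=np.arange(.093,.1086,.0015)
for t in ([("wrist","w_shut")],[("wrist","w_end")]):
    print(t,[tuple(np.round(o,4)) for o in fit(t,tops,(0.,.15,1.45,1.57))])
for n in("w_end",): 
    for top in(.0945,.0975,.1005,.1045): print(top,np.round(fit([("wrist",n)],[top],(1.5,1.57))[0],4))
E
```

```text
[('wrist', 'w_shut')] [(np.float64(0.8546), np.float64(0.0945), np.float64(0.15), np.float64(-0.038), np.float64(0.0)), (np.float64(0.8499), np.float64(0.096), np.float64(0.15), np.float64(-0.039), np.float64(0.0)), (np.float64(0.8453), np.float64(0.0975), np.float64(0.15), np.float64(-0.04), np.float64(0.0)), (np.float64(0.8417), np.float64(0.096), np.float64(0.15), np.float64(-0.039), np.float64(-0.001))]
[('wrist', 'w_end')] [(np.float64(0.824), np.float64(0.093), np.float64(1.57), np.float64(-0.042), np.float64(0.0)), (np.float64(0.8155), np.float64(0.093), np.float64(1.57), np.float64(-0.041), np.float64(0.0)), (np.float64(0.8111), np.float64(0.0975), np.float64(1.57), np.float64(-0.042), np.float64(0.001)), (np.float64(0.8086), np.float64(0.0975), np.float64(1.57), np.float64(-0.041), np.float64(0.001))]
0.0945 [ 0.8065  0.0945  1.57   -0.041   0.    ]
0.0975 [ 8.111e-01  9.750e-02  1.570e+00 -4.200e-02  1.000e-03]
0.1005 [ 7.946e-01  1.005e-01  1.570e+00 -4.300e-02  1.000e-03]
0.1045 [ 0.7875  0.1045  1.57   -0.042   0.002 ]
```

The image fit confirms a quarter turn (1.57), but height is ambiguous there. I'll do a touch check: lower the closed fingertips to z ≈ 0.101. A caught knob's top is at 0.0975 (no contact); an up knob's is at 0.1045 (contact).

```bash
python3 -c "
from h import *
plan((*iw(-.042,0,.150).round(4),44.5))"
```

```text
t 31.77 at [0.5214 0.0465 0.2245] 44.5 gap 0.0855
 -> (np.float64(0.5962), np.float64(0.0436), np.float64(0.15), 44.5) xyz [51.2 54.5 74.5] spin 0.0 rows 2.5
```

Request:
drive_tool([
  [12,13,10],
  [25,27,25],
  [38,41,40],
  [51,54,55],
  [51,54,65],
  [51,54,74],
  [51,54,74],
  [51,54,74],
], jaw=[255,255,255,255,255,255,255,255], spin=[0,0,0,0,0,0,0,0], force=20)

```text
time_s: 32.43
tcp_pos: [0.5942, 0.0441, 0.1497]
ee_rot: [-179.9, 0.1, 44.6]
force: [-0.6, -0.5, 0.7]
finger_gap: -0.0002
```

Request:
drive_tool([
  [0,0,8],
  [0,0,16],
  [0,0,22],
  [0,0,26],
  [0,0,28],
  [0,0,28],
  [0,0,28],
  [0,0,28],
], jaw=[255,255,255,255,255,255,255,255], spin=[0,0,0,0,0,0,0,0])

```text
time_s: 33.1
tcp_pos: [0.5958, 0.0444, 0.1224]
ee_rot: [180.0, -0.0, 44.7]
force: [-0.7, 1.0, -0.8]
finger_gap: -0.0
```

```bash
python3 -c "
from h import *
plan();print(get_obs()['force'])"
```

```text
t 33.1 at [0.5958 0.0444 0.1224] 44.7 gap -0.0
[-0.65967236  1.01713912 -0.84888538]
```

Request:
drive_tool([
  [0,0,1],
  [0,0,2],
  [0,0,2.5],
  [0,0,2.5],
], jaw=[255,255,255,255], spin=[0,0,0,0])

```text
time_s: 33.43
tcp_pos: [0.5954, 0.0444, 0.1195]
ee_rot: [-180.0, 0.0, 44.7]
force: [1.4, 0.6, 1.1]
finger_gap: 0.0
```

```bash
python3 -c "
from h import *
plan();print(get_obs()['force'])"
```

```text
t 33.43 at [0.5954 0.0444 0.1195] 44.7 gap 0.0
[1.38299617 0.62187923 1.11940902]
```

There's no contact 4 mm below where an up knob would stand, so the knob is caught. Lift clear and run a last check of the bystanders by image difference.

Request:
drive_tool([
  [0,0,-20],
  [0,0,-50],
  [-15,-15,-90],
  [-40,-40,-125],
  [-60,-55,-130],
  [-60,-55,-130],
  [-60,-55,-130],
  [-60,-55,-130],
], jaw=[255,255,255,255,255,255,255,255], spin=[0,0,0,0,0,0,0,0])

```text
time_s: 34.1
tcp_pos: [0.5143, 0.0421, 0.2497]
ee_rot: [-180.0, -0.1, 44.8]
force: [-0.5, -0.6, 0.4]
finger_gap: 0.0001
```

```bash
python3 snap.py s_fin scene; python3 - <<'E'
from snap import *
a=cv2.imread("pics/scene0.png").astype(int);b=cv2.imread("pics/s_fin.png").astype(int)
it={"screwdriver":(408,238),"jar":(371,294),"multimeter":(168,187),"spool":(259,175),"transformer":(346,199),"cup":(166,230),"board":(411,301),"blade":(220,188),"blade2":(167,146),"blade3":(213,151),"cartridge old":(368,237)}
for k,(x,y) in it.items(): print(k,np.abs(a-b)[y-12:y+13,x-12:x+13].mean().round(1))
plan();print(get_obs()["force"])
E
```

```text
t 34.15 at [0.5145 0.0415 0.2495] 44.7 gap 0.0
screwdriver 2.5
jar 2.4
multimeter 9.0
spool 1.8
transformer 18.4
cup 1.8
board 1.6
blade 21.4
blade2 1.7
blade3 21.1
cartridge old 25.7
t 34.15 at [0.5145 0.0415 0.2495] 44.7 gap 0.0
[ 0.49633843 -0.26502301  0.01018186]
```

```bash
python3 -c "
from plant import *
print(close_job())"
```

```text
the job is handed in; nothing more can be done
None
```

The whole job is done and handed in at about 34 s of the 72 s allowed; `close_job` gave no verdict. I pried the hatch open to about 1.95 rad and laid the blade back where it had been. Then I seated the cartridge, shut the hatch, and pushed the knob down and turned it to its clockwise stop.

**Last checks:**
- **Cartridge:** it met the pocket floor at the expected height, and the wrist picture puts its body centred between the rails.
- **Hatch:** the lip corners match the shut position to about a pixel, and pressing on it met a hard stop at 15 N.
- **Knob:** the torque jumped to 1.27 N m at the stop. After letting go, the picture fit gave a quarter turn.
- **Knob staying down:** the picture fit could not settle the knob's height. I lowered the closed fingers 4 mm below where a raised knob's top would be, and they touched nothing, so it has caught.

**Problems and what is less certain:**
- **Hatch closing:** the first push from behind was too high and caught the plate's edge, so I backed off and repeated it lower.
- **Other things on the bench:** I only compared images before and after, because my picture views were used up.
    - The screwdriver, jar, spool, cup, circuit board and one spare blade look unchanged.
    - The patches at the multimeter, the transformer and the other spare blade did differ. I put this down to the arm's moving shadow; the gripper never went near them. The transformer showed no sign of having moved in the mid-job pictures.

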